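# Load the cell counter's tray

### The job

Draw the counter's tray out to its stop, lay the long counting chamber flat in the long bay and the round focus disc flat in the round bay, setting them down rather than dropping them. Then push the tray fully home with both plates lying in their bays. Leave the square blank, the two small jars and the bottle where they stand.

Things in the scene. Friction and masses are not known exactly. Their poses are not given: they have to be found in the camera images.
- tray (a joint): how far the tray is out, m: 0 is fully home (panel against the machine's face), 0.14 the outer stop. Starts 0.055 to 0.085 out. It slides level along the x axis of point panel_top (out is -x, home is +x) against about 1.5 N of friction, stays where it is left, has no latch.
- counter: the cell counter, fixed to the bench: cream machine 250 mm wide (y), its origin on the bench under the middle of its front face, x level into the machine, z up. Its low front part is 70 mm high and 170 mm deep, with a smoked clear top; behind that a head 125 mm tall. The tray comes out of the front face.
- panel_top (a point): middle of the top edge of the tray's grey front panel, 58 mm above the bench; moves with the tray. Panel 10 mm thick (x), 186 mm wide (y), reaching down to 6 mm above the bench. Axes as the counter's. Behind (+x of) it lies the tray's flat floor, 36 mm below this point; the machine's face is (tray value + 5 mm) along +x. It can be hooked from behind its top edge or pushed.
- bay_long (a point): middle of the long bay, on the tray's floor 22 mm above the bench, 65 mm behind (+x) panel_top and 42 mm to its -y side; moves with the tray, same axes. Black lips 5 mm high, 4 mm thick enclose 84 mm (x) by 44 mm (y): whole lips at the x ends, on the y sides only near the corners, with a 56 mm gap in mid side for a finger. All clear of the machine when the tray is at its stop.
- bay_round (a point): middle of the round bay, on the tray's floor 22 mm above the bench, 65 mm behind (+x) panel_top and 44 mm to its +y side; moves with the tray, same axes. Bounded by four black studs 6 mm across and 5 mm high, 30 mm from this point on the diagonals between x and y (fingers pass between them along x or y); a 54 mm circle fits between them.
- chamber_mid (a point): centre of the counting chamber: a loose rectangular grey-green glass plate 76 mm long (its x axis), 36 mm wide (y), 6 mm thick (z), with a thin grey H-shaped groove on top, about 42 g. Lies flat on the bench; the point is 3 mm above its underside.
- disc_mid (a point): centre of the focus disc: a loose round grey-green glass plate 46 mm across, 6 mm thick (z), with a fine cross on top, about 26 g. Lies flat on the bench; the point is 3 mm above its underside.
- blank_mid (a point): centre of the square blank: a loose plain grey-green glass plate 50 by 50 mm, 6 mm thick, not needed for this job: leave it.
- jar_a: small upright amber jar, 32 mm across, 45 mm high, origin under its middle; stands beside one long side of the counting chamber, about 26 mm clear of it. Leave it.
- jar_b: another such amber jar, 32 mm across, 45 mm high, origin under its middle; stands close (about 13 mm) to the rim of the focus disc, on any side of it. Leave it.
- bottle: upright white bottle with a grey cap, 60 mm across, 150 mm high, origin under its middle; stands between the plates and the tray, at the far side. Leave it.
Mind the look-alikes: they are no part of the job. Leave any pink or red look-alike of the part that bears disc_mid alone. Leave any pink look-alike of the part that bears chamber_mid alone.

How it is judged:
By the outcome, as a careful person would: the job done as asked, in the order asked, and still so for the second after the job is handed in, with the robot touching nothing.
It also fails if it takes over 72 s, if anything falls off the work surface, if the arm or the gripper's body presses on something with over 40 N, if the wrist force passes 120 N, or if a joint passes its speed limit or range.

### The arm

A 6-joint arm with a two-finger parallel gripper is mounted at the origin on the work surface. World frame = base frame: x ahead of the robot, y to its left, z up, the work surface at z = 0. Lengths are in m, angles in rad, forces in N, time in s.
With the tool pointing down it reaches from about 0.3 to 0.85 m from the base axis. Payload 5.4 kg.
Tool frame: the origin (TCP) lies between the finger pads; the fingertips stand 14 mm ahead of it and the grasp point (between the pads) lies 5 mm behind it; x points along the fingers, z is the direction in which the jaws open and shut, and the axes are right-handed (so a half turn about x gives the same grasp; the last joint's range is limited). The gripper opens to 85 mm and grips with 20 to 120 N. Pads are 22 mm wide; open, the fingers measure 114 mm over their backs; the gripper's body (76 mm by 85 mm) begins 54 mm behind the grasp point. The pads swing forward as they close: fully open they stand 13 mm farther back than shut.
Start: joints at [1.092, 0.158, 1.597, -0, 1.386, -0.21], TCP at [0.153, 0.554, 0.245] pointing down, gripper open.
Joint ranges: [-2.91, 2.91], [-0.94, 2.29], [0.18, 2.7], [-1.29, 4.43], [0.17, 2.64], [-3, 3]. Speed limits (rad/s): [2.57, 2.57, 3.14, 3.14, 3.14, 3.14].

### API

Orientations are given as a rotation vector (axis times angle).
In Python, from cell import ctrl gives the robot as it stands. The module is installed in compiled form; this text tells all that it offers.
- The arm moves only by the shell command python3 -m inch 'ROWS'. ROWS is JSON, a list of rows, each a list of 7 numbers: the opening in per cent of the stroke, from 0 (shut) to 100 (fully open), then the shift along the tool's x, y, z in m, then the turn, a rotation vector about the tool's x, y, z in rad. A call has exactly 8 rows; each row shifts and turns the commanded pose from where the row before left it, along the tool's axes as they then stand; what a row does not reach is not made up. A row lasts 1/10 s, in which the tool goes at most 50 mm and 8.59 degrees, less where a joint would pass 70% of its speed; a pose out of reach is approached as far as the arm can. A call with a gripper value outside its range is refused whole. The fingers move at their own pace and stop on an object; the grip force is fixed at half the most. Time passes only in rows, so rows that do not move let the fingers close, or fill a call up. It gives the time, the measured TCP pose, the force and the opening at its end, in the units of the state.
- ctrl.sense(): the state, without advancing time (a new reading comes with each control period).
- ctrl.grab_frame(name): name is "side" or "top"; returns a dict with "color" (420x560x3 uint8, red, green, blue), "z_map" (420x560 float32, m along the optical axis (not along the pixel's ray), 0 where there is no reading), "vfov" (degrees; the focal length in pixels is half the picture's height over the tangent of half this angle, whatever the lens; pixels are square), "cx", "cy" (the principal point, pixels), "R" (3x3) and "t" (3): a world point X has camera coordinates R X + t. Camera axes: x right, y down, z forward; pixel columns grow to the right and rows downward; lengths in m; the calibration is good to about 2 mm. A picture is of the moment at which its call begins.
- ctrl.close_job(): hands the job in, once; it reports no verdict.
Trained networks look in a picture, given as the dict that the camera call returned (one of the last four; its "shot" number tells which), for a name from the list of things; names that differ only in an ending like _2 or _b are one class to them, and where a whole thing is asked for, a point or a joint stands for the part that bears it (a point fixed in the world has none). Each returns a list of dicts, best first, with "score" (0 to 1); they miss things now and then, are a little off and sometimes report something else, mostly with a low value. They report only what shows in the picture. A call takes as long as a camera call. They do not tell look-alikes from the thing itself.
- ctrl.regions_of(picture, label): "region" (420x560 bool, what is visible of it) and "at" ([row, column] in pixels, amid what is visible of it).
The state is a dict: "time_s": time; "qpos": joint angles; "joint_vel": joint speeds; "effort": joint torques, N m; "eef_pos": TCP position; "ee_rot": TCP orientation; "force": force on the tool from outside, world axes, zero at the start; "ft_torque": the same for the moment, N m; "gripper_width": finger opening in m.
Only numpy, scipy, OpenCV 4.12 (cv2) and the standard library are available. Lean on these libraries where they do the work, as an engineer would, in place of code of your own. Each camera call takes 0.05 s, during which the arm holds its last target.

## Working session

There is one attempt and no reset: what is moved stays moved. The work goes in short steps, Python scripts to look and compute and a shell command to move; the robot and the scene stay as the last step left them, time stands still between calls to the robot, and variables do not carry over. Pictures are saved under pics/ and viewed, and the job is handed in when it is done.

```bash
mkdir -p pics; ls; cat > h.py <<'E'
import numpy as np, cv2
from cell import ctrl
def shot(cam,fn=None):
    p=ctrl.grab_frame(cam)
    if fn: cv2.imwrite('pics/'+fn,p['color'][:,:,::-1])
    return p
def f(p): return p['color'].shape[0]/2/np.tan(np.radians(p['vfov'])/2)
def pix2w(p,r,c,z=None):
    R=np.array(p['R']);t=np.array(p['t']);F=f(p)
    d=np.array([(c-p['cx'])/F,(r-p['cy'])/F,1.])
    o=-R.T@t; dw=R.T@d
    s=p['z_map'][int(round(r)),int(round(c))] if z is None else (z-o[2])/dw[2]
    return o+s*dw
def w2pix(p,X):
    q=np.array(p['R'])@np.array(X)+np.array(p['t']); F=f(p)
    return q[1]/q[2]*F+p['cy'], q[0]/q[2]*F+p['cx']
E
python3 - <<'E'
from h import *
np.set_printoptions(precision=4,suppress=True)
s=ctrl.sense(); print({k:np.round(v,4) for k,v in s.items()})
for cam in ['top','side']:
    p=shot(cam,cam+'0.png'); print(cam,p['vfov'],p['cx'],p['cy'],-np.array(p['R']).T@p['t'])
    for n in ['counter','panel_top','chamber_mid','disc_mid','blank_mid','jar_a','bottle']:
        for r in ctrl.regions_of(p,n): 
            a=r['at']; print(n,round(r['score'],2),np.round(a),r['region'].sum(),pix2w(p,*a))
E
```

```text
pics
{'time_s': np.float64(0.0), 'qpos': array([ 1.0919,  0.1591,  1.5983, -0.    ,  1.3862, -0.2101]), 'joint_vel': array([-0.001 , -0.0004, -0.0007, -0.0016, -0.0015,  0.0002]), 'effort': array([  0.0013, -39.6003, -33.1427,  -0.0001,   0.0084,  -0.    ]), 'eef_pos': array([0.1525, 0.5538, 0.2443]), 'ee_rot': array([-1.0099,  1.3262,  1.0085]), 'force': array([ 0.5764,  0.4096, -0.2687]), 'ft_torque': array([ 0.0097, -0.0258, -0.0247]), 'gripper_width': np.float64(0.0852)}
top 54.94778237727703 282.50922214280223 210.3683020834516 [0.4823 0.0305 1.0524]
counter 0.71 [199.  99.] 17789 [0.5439 0.4756 0.0694]
panel_top 0.85 [211. 176.] 2522 [0.4823 0.0305 1.0524]
chamber_mid 0.84 [168. 378.] 358 [ 0.6331 -0.2203  0.0063]
chamber_mid 0.64 [211. 180.] 2576 [0.5163 0.2902 0.0207]
chamber_mid 0.63 [180. 422.] 436 [ 0.6043 -0.3345  0.0075]
disc_mid 0.73 [232. 403.] 247 [ 0.4678 -0.2857  0.0061]
disc_mid 0.64 [241. 366.] 259 [ 0.4437 -0.1897  0.0056]
disc_mid 0.61 [266. 399.] 259 [ 0.381  -0.274   0.0063]
disc_mid 0.26 [223. 313.] 337 [ 0.4888 -0.0519  0.0064]
blank_mid 0.68 [224. 314.] 359
[... 353 characters left out ...]
27 [ 0.4726 -0.2885  0.0095]
counter 0.73 [142. 233.] 6322 [0.5417 0.3998 0.0717]
panel_top 0.93 [170. 235.] 1854 [0.5105 0.2531 0.0506]
chamber_mid 0.95 [343. 381.] 860 [ 0.603  -0.3414  0.0075]
chamber_mid 0.64 [290. 357.] 571 [ 0.6267 -0.2224  0.008 ]
chamber_mid 0.55 [337. 294.] 413 [ 0.4706 -0.2849  0.007 ]
disc_mid 0.93 [306. 263.] 429 [ 0.4437 -0.204   0.0066]
disc_mid 0.83 [345. 238.] 542 [ 0.3796 -0.2713  0.0081]
blank_mid 0.97 [251. 260.] 422 [ 0.4856 -0.0524  0.008 ]
blank_mid 0.63 [336. 292.] 404 [ 0.4696 -0.2828  0.0074]
jar_a 0.79 [361. 289.] 578 [ 0.4378 -0.3453  0.0396]
jar_a 0.67 [271. 328.] 349 [ 0.5802 -0.1849  0.037 ]
bottle 0.96 [199. 314.] 1332 [ 0.6292 -0.0032  0.0847]
```

View pics/top0.png

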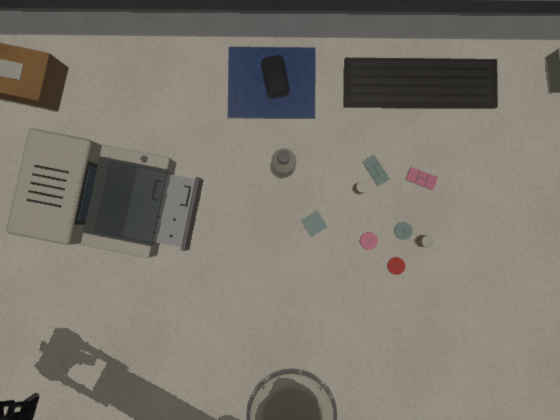

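```bash
python3 -c "
import cv2
a=cv2.imread('pics/top0.png');b=cv2.imread('pics/side0.png')
cv2.imwrite('pics/topc.png',cv2.resize(a[130:300,300:470],None,fx=3.5,fy=3.5,interpolation=2))
cv2.imwrite('pics/sidec.png',cv2.resize(b[220:400,190:440],None,fx=3,fy=3,interpolation=2))"
```

```text
(no output)
```

View pics/topc.png

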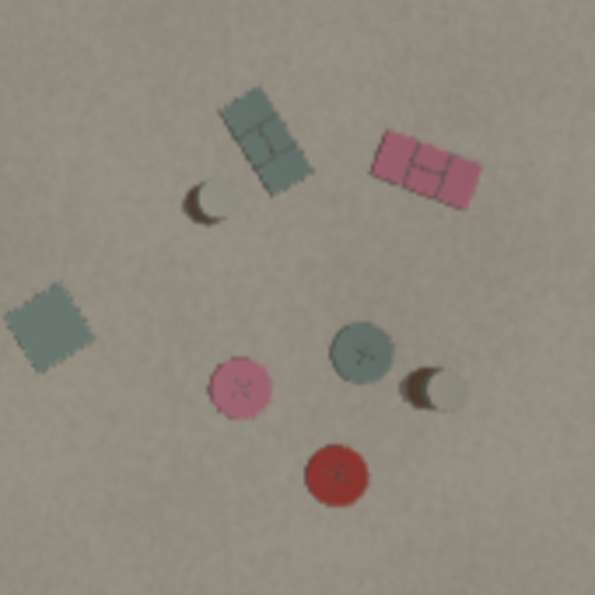

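View pics/sidec.png

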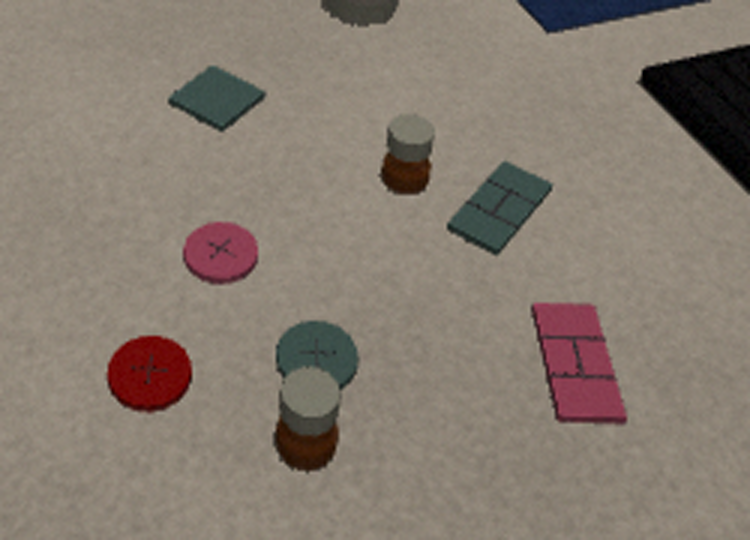

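View pics/side0.png

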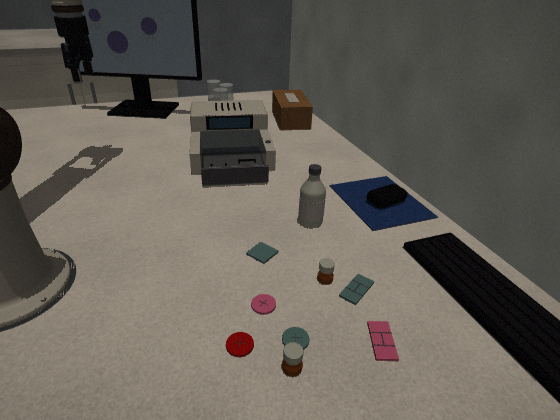

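Top view: green chamber at (r168,c376) with jar_a beside it and a pink look-alike at (180,422). The green disc is at (231,403) with jar_b beside it, a pink disc at (241,369) and a red one at (266,397). The plain square blank is at (224,314). The grey-green ones match the description. The enlarged crops confirm it: H groove on the chamber, cross on the disc.

```bash
cat > m.py <<'E'
from h import *
np.set_printoptions(precision=4,suppress=True)
def cloud(p):
    z=p['z_map'];R=np.array(p['R']);t=np.array(p['t']);F=f(p)
    r,c=np.indices(z.shape); d=np.stack([(c-p['cx'])/F*z,(r-p['cy'])/F*z,z],-1)
    W=(d-t)@R; W[z==0]=np.nan; return W
def green(p):
    a=p['color'].astype(int); return (a[:,:,1]-a[:,:,0]>8)
def plate(p,r0,c0,h=25,z=0.006):
    m=np.zeros((420,560),bool); m[r0-h:r0+h,c0-h:c0+h]=1
    hs=green(p)&m
    n,l,st,ce=cv2.connectedComponentsWithStats(hs.astype(np.uint8))
    k=1+np.argmax(st[1:,4]); rr,cc=np.nonzero(l==k)
    P=np.array([pix2w(p,r,c,z)[:2] for r,c in zip(rr,cc)])
    rect=cv2.minAreaRect((P*1000).astype(np.float32))
    cen,ax=P.mean(0),np.linalg.eigh(np.cov(P.T))
    v=ax[1][:,1]; return cen,np.degrees(np.arctan2(v[1],v[0])),rect,np.sqrt(ax[0]*12),len(P)
E
python3 - <<'E'
from m import *
p=shot('top');q=shot('side')
print('ch',plate(p,168,376)); print('chS',plate(q,290,357,30))
print('di',plate(p,231,403,15)); print('diS',plate(q,337,294,25))
print('bl',plate(p,224,314))
for n in ['jar_a','bottle']:
  for r in ctrl.regions_of(p,n):
    W=cloud(p)[r['region']]; W=W[W[:,2]>0.03]; zz=W[:,2].max(); print(n,r['score'],W[W[:,2]>zz-.01].mean(0),zz)
W=cloud(p); 
def sel(lo,hi,box):
    V=W.reshape(-1,3); return V[(V[:,2]>lo)&(V[:,2]<hi)&(V[:,0]>box[0])&(V[:,0]<box[1])&(V[:,1]>box[2])&(V[:,1]<box[3])]
P=sel(.05,.0645,(.35,.7,.15,.32)); print(len(P),P[:,2].mean(),cv2.minAreaRect((P[:,:2]*1000).astype(np.float32)))
P=sel(.066,.075,(.3,.8,.2,.6)); print(len(P),P[:,2].mean(),cv2.minAreaRect((P[:,:2]*1000).astype(np.float32)))
P=sel(.115,.13,(.3,.8,.2,.9)); print(len(P),P[:,2].mean(),cv2.minAreaRect((P[:,:2]*1000).astype(np.float32)))
cv2.imwrite('pics/trayc.png',cv2.resize(p['color'][120:270,70:220,::-1],None,fx=4,fy=4,interpolation=2))
E
```

```text
ch (array([ 0.6287, -0.2125]), np.float64(-147.6445350384985), ((629.4957885742188, -214.22296142578125), (73.5882339477539, 34.196571350097656), 32.30233383178711), array([0.0342, 0.0836]), 276)
chS (array([ 0.6292, -0.2155]), np.float64(-148.06178961983915), ((629.6622314453125, -215.09906005859375), (78.7776107788086, 36.11015319824219), 32.389705657958984), array([0.0365, 0.0805]), 488)
di (array([ 0.4722, -0.2855]), np.float64(99.30495858925664), ((472.16998291015625, -285.2229309082031), (38.814720153808594, 41.60798645019531), 0.4935736656188965), array([0.0377, 0.0391]), 210)
diS (array([ 0.4752, -0.2831]), np.float64(150.05580649160163), ((474.9761962890625, -283.0579833984375), (39.71172332763672, 44.108482360839844), 58.20810317993164), array([0.0337, 0.0427]), 375)
bl (array([ 0.489 , -0.0537]), np.float64(95.03965668728256), ((489.06036376953125, -53.665863037109375), (47.716957092285156, 48.11494064331055), 32.444725036621094), array([0.0478, 0.0485]), 345)
jar_a 0.63 [ 0.582  -0.17    0.0442] 0.048599457356004606
jar_a 0.44 [ 0.4466 -0.3333  0.0442] 0.048179795011248784
bottle 0.83 [0.6377 0.0264 0.1491] 0.1531772055891975
370 0.05650910108041242 ((531.4940185546875, 288.9074401855469), (83.90550994873047, 215.2281494140625), 79.86258697509766)
6693 0.06893048971983488 ((540.0592041015625, 414.38525390625), (176.1314239501953, 249.2276153564453), 79.24974822998047)
7075 0.1231607401489074 ((568.5886840820312, 567.036865234375), (157.2505645751953, 249.5387420654297), 79.14561462402344)
```

View pics/trayc.png

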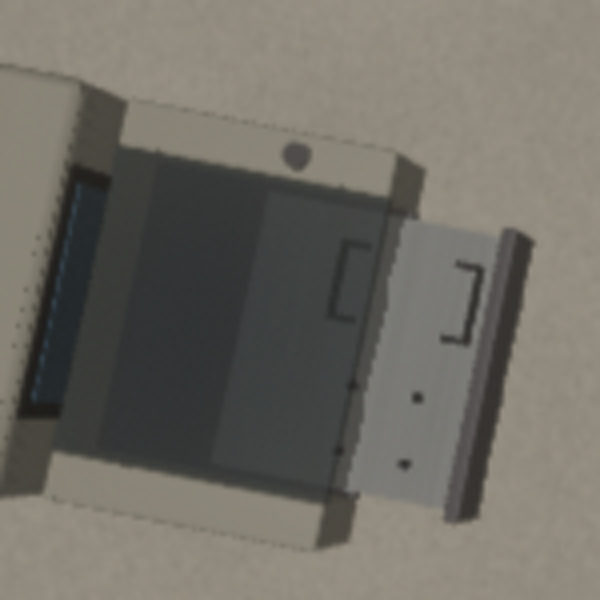

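```bash
cat > t.py <<'E'
from m import *
def fitlines(p,th=None):
    W=cloud(p).reshape(-1,3); col=p['color'].reshape(-1,3)
    return W,col
E
python3 - <<'E'
from m import *
for cam in ['top','side']:
    p=shot(cam); W=cloud(p).reshape(-1,3); C=p['color'].reshape(-1,3).astype(float).mean(1)
    th=np.radians(79.2); u=np.array([np.cos(th),np.sin(th)]); v=np.array([-u[1],u[0]])
    o=np.array([.522,.331]); X=(W[:,:2]-o)@u; Y=(W[:,:2]-o)@v; Z=W[:,2]
    s=(X>-.16)&(X<-.03)&(abs(Y)<.15)&(Z>.045)&(Z<.066)
    P=np.c_[X[s],Y[s]]; print(cam,s.sum(),'pan',Z[s].mean(),np.percentile(P,[1,50,99],axis=0),cv2.minAreaRect((W[s][:,:2]*1000).astype(np.float32)))
    s=(X>-.02)&(X<.02)&(abs(Y)<.12)&(Z>.066)&(Z<.074); print('front',np.percentile(X[s],[0,1,5,20]))
    for lo,hi in [(-.12,-.09),(.09,.12)]:
      s=(X>-.03)&(X<.2)&(Y>lo)&(Y<hi)&(Z>.066)&(Z<.076); print('edge',np.percentile(X[s],[0.5,99.5]))
    s=(X>.02)&(X<.15)&(abs(Y)<.15)&(Z>.066)&(Z<.074); print('y',np.percentile(Y[s],[0.5,99.5]))
E
```

```text
top 370 pan 0.05542268221729873 [[-0.0811 -0.0924]
 [-0.077  -0.0018]
 [-0.0706  0.0888]] ((510.0184326171875, 256.23822021484375), (11.640457153320312, 184.5510711669922), 79.1504135131836)
front [-0.0025 -0.0019 -0.0011  0.0025]
edge [-0.0005  0.1696]
edge [-0.0015  0.1698]
y [-0.1253  0.121 ]
side 412 pan 0.05394740744769001 [[-0.0836 -0.0945]
 [-0.0794 -0.0011]
 [-0.0711  0.0882]] ((510.77520751953125, 254.02076721191406), (14.45862865447998, 184.6510009765625), 78.9052505493164)
front [-0.0065 -0.0054 -0.0034 -0.0011]
edge [-0.0033  0.1718]
edge [-0.004   0.1722]
y [-0.1253  0.1203]
```

```bash
cat > go.py <<'E'
from m import *
from scipy.spatial.transform import Rotation as Ro
TH=79.15
def st():
    s=ctrl.sense(); R=Ro.from_rotvec(s['ee_rot']).as_matrix(); a=np.degrees(np.arctan2(R[1,2],R[0,2]))
    tilt=np.degrees(np.arccos(np.clip(-R[2,0],-1,1)))
    return s,R,a,tilt
def plan(x,y,z,a_t,n=8,mode='lin'):
    s,R,a,tilt=st()
    d=np.array([x,y,z])-s['eef_pos']
    da=(a_t-a+90)%180-90     # desired change of jaw heading (world z); tool x is down -> turn = -da
    print('t',round(float(s['time_s']),2),'pos',s['eef_pos'],'jaw',round(a,2),'tilt',round(tilt,2),'F',s['force'],'w',s['gripper_width'],'q',s['qpos'])
    print('world d',d,'da',round(da,2))
    Rt=Ro.from_euler('z',da,degrees=True).as_matrix()@R
    # ideal target rot
    a2=np.radians(a+da); zt=np.array([np.cos(a2),np.sin(a2),0]); xt=np.array([0,0,-1.]); yt=np.cross(zt,xt); Ri=np.c_[xt,yt,zt]
    rv=Ro.from_matrix(R.T@Ri).as_rotvec()
    print('turn total tool rotvec',rv,'rows>=',np.ceil(np.abs(np.degrees(np.linalg.norm(rv)))/8.5),' shift now-axes',R.T@d,' after-turn axes',Ri.T@d)
def tray(px,py,X,Y,th=TH):
    t=np.radians(th);u=np.array([np.cos(t),np.sin(t)]);v=np.array([-u[1],u[0]]); return np.array([px,py])+X*u+Y*v
E
python3 - <<'E'
from go import *
xy=tray(.510,.2555,.025,-0.001); print(xy); plan(*xy,.15,TH+90)
E
```

```text
[0.5157 0.2799]
t 1.1 pos [0.1527 0.5543 0.2453] jaw 74.6 tilt 0.0 F [-0.0162  0.4842 -0.5265] w 0.08533546592082247 q [ 1.0919  0.1584  1.597   0.      1.3862 -0.2101]
world d [ 0.363  -0.2745 -0.0953] da -85.45
turn total tool rotvec [ 1.4914 -0.     -0.    ] rows>= 11.0  shift now-axes [ 0.0953 -0.4228 -0.1682]  after-turn axes [ 0.0953 -0.2012  0.4082]
```

```bash
cat >> go.py <<'E'
def rows(x,y,z,a_t,n,lead=0):
    s,R,a,tilt=st(); d=(np.array([x,y,z])-s['eef_pos'])/n; da=((a_t-a+90)%180-90)/n
    for i in range(n):
        Ri=Ro.from_euler('z',da*i,degrees=True).as_matrix()@R
        print(i,np.round(Ri.T@d,3),'turn',round(-np.radians(da),4))
E
python3 - <<'E'
from go import *
rows(.5157,.2799,.20,TH+90,11)
E
```

```text
0 [ 0.004 -0.038 -0.015] turn 0.1356
1 [ 0.004 -0.04  -0.01 ] turn 0.1356
2 [ 0.004 -0.041 -0.004] turn 0.1356
3 [ 0.004 -0.041  0.001] turn 0.1356
4 [ 0.004 -0.041  0.007] turn 0.1356
5 [ 0.004 -0.04   0.012] turn 0.1356
6 [ 0.004 -0.038  0.017] turn 0.1356
7 [ 0.004 -0.035  0.022] turn 0.1356
8 [ 0.004 -0.031  0.027] turn 0.1356
9 [ 0.004 -0.028  0.031] turn 0.1356
10 [ 0.004 -0.023  0.034] turn 0.1356
```

```bash
python3 -m inch '[[0,0.004,-0.038,-0.015,0.1356,0,0],[0,0.004,-0.040,-0.010,0.1356,0,0],[0,0.004,-0.041,-0.004,0.1356,0,0],[0,0.004,-0.041,0.001,0.1356,0,0],[0,0.004,-0.041,0.007,0.1356,0,0],[0,0.004,-0.040,0.012,0.1356,0,0],[0,0.004,-0.038,0.017,0.1356,0,0],[0,0.004,-0.035,0.022,0.1356,0,0]]'; python3 - <<'E'
from go import *
plan(.5157,.2799,.20,TH+90);rows(.5157,.2799,.15,TH+90,4)
E
```

```text
time_s: 1.9
eef_pos: [0.4172, 0.3531, 0.2133]
ee_rot: [-0.166, 1.564, 0.166]
force: [0.1, 0.2, -0.2]
gripper_width: -0.0001
t 1.9 pos [0.4172 0.3531 0.2133] jaw 12.12 tilt 0.03 F [ 0.1468  0.2406 -0.2342] w -7.769150466885923e-05 q [0.4812 0.1108 1.714  0.0001 1.3163 0.2696]
world d [ 0.0985 -0.0732 -0.0133] da -22.97
turn total tool rotvec [ 0.4009  0.0004 -0.0003] rows>= 3.0  shift now-axes [ 0.0133 -0.0923  0.081 ]  after-turn axes [ 0.0133 -0.0533  0.1106]
0 [ 0.016 -0.023  0.02 ] turn 0.1002
1 [ 0.016 -0.021  0.022] turn 0.1002
2 [ 0.016 -0.019  0.024] turn 0.1002
3 [ 0.016 -0.016  0.026] turn 0.1002
```

```bash
python3 -m inch '[[0,0.016,-0.023,0.020,0.1002,0,0],[0,0.016,-0.021,0.022,0.1002,0,0],[0,0.016,-0.019,0.024,0.1002,0,0],[0,0.016,-0.016,0.026,0.1002,0,0],[0,0.03,0,0,0,0,0],[0,0.03,0,0,0,0,0],[0,0.02,0,0,0,0,0],[0,0,0,0,0,0,0]]'; python3 - <<'E'
from go import *
plan(.5157,.2799,.05,TH+90)
p=shot('side'); cv2.imwrite('pics/hook.png',cv2.resize(p['color'][90:230,150:330,::-1],None,fx=4,fy=4))
E
```

```text
time_s: 2.7
eef_pos: [0.511, 0.2802, 0.0658]
ee_rot: [0.142, 1.573, -0.147]
force: [-0.2, -0.2, -1.1]
gripper_width: -0.0
t 2.7 pos [0.511  0.2802 0.0658] jaw -10.54 tilt 0.41 F [-0.1539 -0.1811 -1.0736] w -1.1746986643117419e-05 q [0.2944 0.3851 1.7032 0.     1.0604 0.4782]
world d [ 0.0047 -0.0003 -0.0158] da -0.31
turn total tool rotvec [ 0.0055 -0.0063  0.0033] rows>= 1.0  shift now-axes [0.0158 0.0006 0.0048]  after-turn axes [0.0158 0.0006 0.0047]
```

View pics/hook.png

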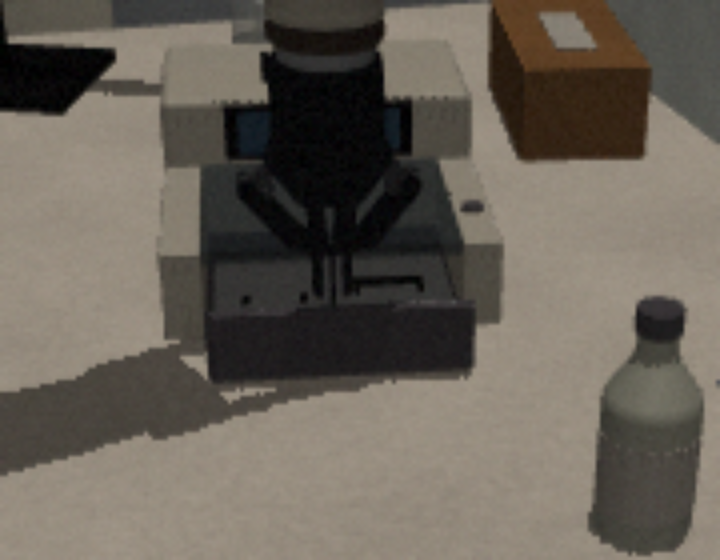

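```bash
python3 -m inch '[[0,0.015,0,0.004,0.0055,-0.006,0.003],[0,0,-0.005,0,0,0,0],[0,0,-0.008,0,0,0,0],[0,0,-0.010,0,0,0,0],[0,0,-0.012,0,0,0,0],[0,0,-0.012,0,0,0,0],[0,0,-0.010,0,0,0,0],[0,0,-0.006,0,0,0,0]]'; python3 - <<'E'
from go import *
plan(.5157,.2799,.05,TH+90)
E
```

```text
time_s: 3.55
eef_pos: [0.5059, 0.2173, 0.0545]
ee_rot: [0.151, 1.559, -0.147]
force: [1.5, 1.6, 0.8]
gripper_width: -0.0003
t 3.55 pos [0.5059 0.2173 0.0545] jaw -10.89 tilt 0.42 F [1.4529 1.6498 0.8482] w -0.00034247511992768027 q [0.186  0.3224 1.8129 0.0004 0.999  0.3758]
world d [ 0.0098  0.0626 -0.0045] da 0.04
turn total tool rotvec [-0.0006  0.0067 -0.003 ] rows>= 1.0  shift now-axes [ 0.0046  0.0633 -0.0022]  after-turn axes [ 0.0045  0.0634 -0.0022]
```

```bash
python3 -m inch '[[0,0,-0.005,0,0,0,0],[0,0,-0.005,0,0,0,0],[0,0,-0.002,0,0,0,0],[0,0,-0.001,0,0,0,0],[0,0,-0.001,0,0,0,0],[0,0,0,0,0,0,0],[0,0,0,0,0,0,0],[0,0,0,0,0,0,0]]'; python3 - <<'E'
from go import *
plan(.5157,.2799,.05,TH+90)
E
```

```text
time_s: 4.35
eef_pos: [0.5028, 0.2048, 0.0539]
ee_rot: [0.15, 1.56, -0.147]
force: [0.3, 0.1, -0.1]
gripper_width: 0.0004
t 4.35 pos [0.5028 0.2048 0.0539] jaw -10.82 tilt 0.34 F [ 0.276   0.0746 -0.1215] w 0.0004266122556802759 q [0.1638 0.3071 1.8341 0.0007 0.9945 0.3522]
world d [ 0.0129  0.0751 -0.0039] da -0.03
turn total tool rotvec [ 0.0005  0.0054 -0.0026] rows>= 1.0  shift now-axes [ 0.004   0.0762 -0.0014]  after-turn axes [ 0.0039  0.0762 -0.0014]
```

```bash
python3 -m inch '[[0,0,-0.002,0,0,0,0],[0,0,-0.002,0,0,0,0],[0,0,-0.002,0,0,0,0],[0,0,-0.001,0,0,0,0],[0,0,-0.001,0,0,0,0],[0,0,0,0,0,0,0],[0,0,0,0,0,0,0],[0,0,0,0,0,0,0]]'; python3 - <<'E'
from go import *
plan(.5157,.2799,.05,TH+90)
E
```

```text
time_s: 5.15
eef_pos: [0.5022, 0.2017, 0.0541]
ee_rot: [0.159, 1.557, -0.14]
force: [5.4, 23.1, -8.5]
gripper_width: 0.0
t 5.15 pos [0.5022 0.2017 0.0541] jaw -10.94 tilt 0.87 F [ 5.443  23.0817 -8.5348] w 9.280849011959855e-06 q [0.1531 0.298  1.8453 0.0117 0.9867 0.3377]
world d [ 0.0135  0.0782 -0.0041] da 0.09
turn total tool rotvec [-0.0016  0.0077 -0.0131] rows>= 1.0  shift now-axes [ 0.0051  0.0793 -0.0016]  after-turn axes [ 0.0041  0.0794 -0.0015]
```

Stop reached: reaction 23 N, travel 79 mm as expected. Now I back off and go up.

```bash
python3 -m inch '[[0,0,0.006,0,0,0,0],[0,0,0.006,0,0,0,0],[0,-0.03,0,0,0,0,0],[0,-0.04,0,0,0,0,0],[50,-0.04,0,0,0,0,0],[50,-0.03,0,0,0,0,0],[55,0,0,0,0,0,0],[55,0,0,0,0,0,0]]'; python3 - <<'E'
from go import *
p=shot('top','out.png'); W=cloud(p).reshape(-1,3)
th=np.radians(79.15); u=np.array([np.cos(th),np.sin(th)]); v=np.array([-u[1],u[0]]); o=np.array([.5242,.331])
X=(W[:,:2]-o)@u; Y=(W[:,:2]-o)@v; Z=W[:,2]
s=(X<-.12)&(X>-.19)&(abs(Y)<.15)&(Z>.045)&(Z<.066); print(s.sum(),cv2.minAreaRect((W[s][:,:2]*1000).astype(np.float32)))
cv2.imwrite('pics/outc.png',cv2.resize(p['color'][120:290,60:270,::-1],None,fx=3.5,fy=3.5,interpolation=2))
plan(.6295,-.2145,.10,32.35+90); rows(.6295,-.2145,.16,32.35+90,11)
E
```

```text
time_s: 5.95
eef_pos: [0.5032, 0.2082, 0.1945]
ee_rot: [0.15, 1.558, -0.147]
force: [-0.2, 0.3, -0.3]
gripper_width: 0.0469
357 ((496.83697509765625, 186.61337280273438), (10.832149505615234, 185.7362518310547), 79.22897338867188)
t 6.0 pos [0.5023 0.2081 0.1931] jaw -10.85 tilt 0.28 F [-0.1506  1.3895 -0.4382] w 0.04675365165260572 q [0.1702 0.1198 1.7458 0.0003 1.2712 0.3595]
world d [ 0.1272 -0.4226 -0.0931] da -46.8
turn total tool rotvec [ 0.8168  0.0034 -0.0037] rows>= 6.0  shift now-axes [ 0.0932 -0.3913  0.204 ]  after-turn axes [ 0.0931 -0.1187  0.4251]
0 [ 0.003 -0.036  0.019] turn 0.0743
1 [ 0.003 -0.034  0.021] turn 0.0743
2 [ 0.003 -0.032  0.024] turn 0.0743
3 [ 0.003 -0.031  0.026] turn 0.0743
4 [ 0.003 -0.029  0.028] turn 0.0743
5 [ 0.003 -0.026  0.03 ] turn 0.0743
6 [ 0.003 -0.024  0.032] turn 0.0743
7 [ 0.003 -0.022  0.034] turn 0.0743
8 [ 0.003 -0.019  0.035] turn 0.0743
9 [ 0.003 -0.016  0.037] turn 0.0743
10 [ 0.003 -0.014  0.038] turn 0.0743
```

View pics/outc.png

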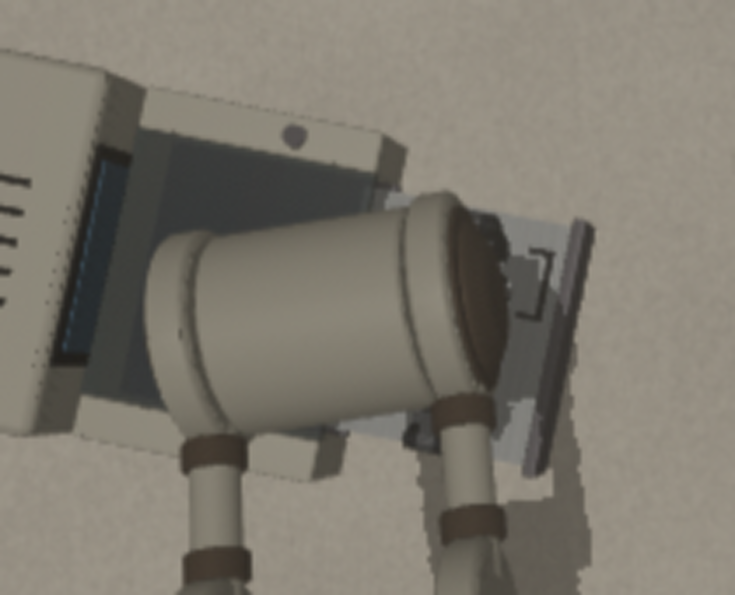

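```bash
python3 -m inch '[[55,0,-0.036,0.019,0.0743,0,0],[55,0,-0.034,0.021,0.0743,0,0],[55,0,-0.032,0.024,0.0743,0,0],[55,0,-0.031,0.026,0.0743,0,0],[55,0,-0.029,0.028,0.0743,0,0],[55,0,-0.026,0.030,0.0743,0,0],[58,0.01,-0.024,0.032,0.0743,0,0],[58,0.02,-0.022,0.034,0.0743,0,0]]'; python3 - <<'E'
from go import *
plan(.6295,-.2145,.05,32.35+90); rows(.6295,-.2145,.05,32.35+90,4)
E
```

```text
time_s: 6.8
eef_pos: [0.5959, -0.1013, 0.1633]
ee_rot: [0.618, 1.477, -0.611]
force: [1.2, 0.2, -0.2]
gripper_width: 0.0497
t 6.8 pos [ 0.5959 -0.1013  0.1633] jaw -45.08 tilt 0.38 F [ 1.1844  0.1541 -0.1571] w 0.04972833772266569 q [-0.3699  0.301   1.5964  0.0041  1.2388  0.4155]
world d [ 0.0336 -0.1132 -0.1133] da -12.57
turn total tool rotvec [ 0.2194  0.0027 -0.0061] rows>= 2.0  shift now-axes [ 0.1133 -0.0568  0.1035]  after-turn axes [ 0.1133 -0.0322  0.1136]
0 [ 0.028 -0.014  0.026] turn 0.0548
1 [ 0.028 -0.013  0.027] turn 0.0548
2 [ 0.028 -0.011  0.027] turn 0.0548
3 [ 0.028 -0.01   0.028] turn 0.0548
```

```bash
python3 -m inch '[[58,0.01,-0.014,0.026,0.0548,0,0],[58,0.01,-0.013,0.027,0.0548,0,0],[58,0.01,-0.011,0.027,0.0548,0,0],[58,0.01,-0.010,0.028,0.0548,0,0],[58,0.03,0,0,0,0,0],[58,0.03,0,0,0,0,0],[58,0.01,0,0,0,0,0],[58,0,0,0,0,0,0]]'; python3 - <<'E'
from go import *
plan(.6295,-.2145,.0145,32.35+90)
p=shot('side'); print(plate(p,290,357,30))
cv2.imwrite('pics/pre.png',cv2.resize(p['color'][230:330,290:430,::-1],None,fx=5,fy=5,interpolation=2))
E
```

```text
time_s: 7.6
eef_pos: [0.6274, -0.2115, 0.0504]
ee_rot: [0.785, 1.428, -0.778]
force: [0.2, -0.2, -0.1]
gripper_width: 0.0497
t 7.6 pos [ 0.6274 -0.2115  0.0504] jaw -57.45 tilt 0.3 F [ 0.1742 -0.2252 -0.1023] w 0.04967129373984848 q [-0.5093  0.5796  1.4641  0.0052  1.1004  0.4911]
world d [ 0.0021 -0.003  -0.0359] da -0.2
turn total tool rotvec [ 0.0034 -0.0043 -0.0029] rows>= 1.0  shift now-axes [0.0359 0.0001 0.0038]  after-turn axes [0.0359 0.0002 0.0036]
(array([ 0.6081, -0.2293]), np.float64(118.67639664084503), ((607.9703979492188, -229.22523498535156), (27.134368896484375, 35.99502182006836), 31.182552337646484), array([0.0273, 0.0368]), 177)
```

View pics/pre.png

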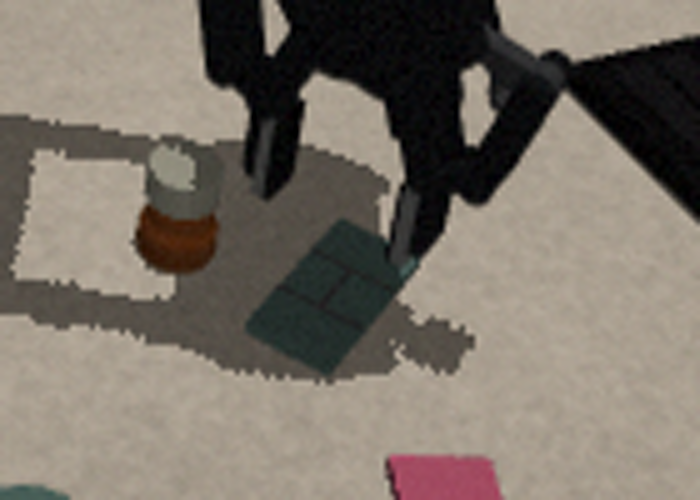

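```bash
python3 -m inch '[[58,0.005,0,0.004,0.0034,-0.004,-0.003],[58,0.012,0,0,0,0,0],[58,0.010,0,0,0,0,0],[58,0.006,0,0,0,0,0],[58,0.002,0,0,0,0,0],[58,0,0,0,0,0,0],[58,0,0,0,0,0,0],[58,0,0,0,0,0,0]]'; python3 - <<'E'
from go import *
plan(.6295,-.2145,.0145,32.35+90)
p=shot('side')
cv2.imwrite('pics/pre2.png',cv2.resize(p['color'][230:330,290:430,::-1],None,fx=5,fy=5,interpolation=2))
E
```

```text
time_s: 8.45
eef_pos: [0.6327, -0.2165, 0.0197]
ee_rot: [0.783, 1.417, -0.783]
force: [0.3, 0.3, -1.1]
gripper_width: 0.0498
t 8.45 pos [ 0.6327 -0.2165  0.0197] jaw -57.65 tilt 0.45 F [ 0.3289  0.3021 -1.1321] w 0.049794151848029614 q [-0.5101  0.6322  1.4556  0.0002  1.0459  0.4959]
world d [-0.0032  0.002  -0.0052] da -0.0
turn total tool rotvec [ 0.      0.0069 -0.004 ] rows>= 1.0  shift now-axes [ 0.0052 -0.0016 -0.0034]  after-turn axes [ 0.0052 -0.0016 -0.0034]
```

View pics/pre2.png

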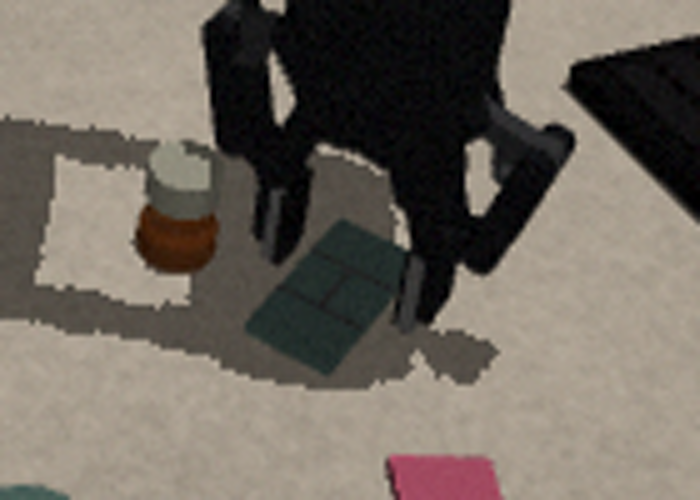

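```bash
python3 -m inch '[[58,0.002,-0.001,-0.003,0,0.006,-0.004],[58,0.002,0,0,0,0,0],[58,0,0,0,0,0,0],[58,0,0,0,0,0,0],[58,0,0,0,0,0,0],[58,0,0,0,0,0,0],[58,0,0,0,0,0,0],[58,0,0,0,0,0,0]]'; python3 - <<'E'
from go import *
for i in range(4):
    s=ctrl.sense(); print(s['eef_pos'],s['qpos'],s['force']); ctrl.grab_frame('side')
plan(.6295,-.2145,.0145,32.35+90)
E
```

```text
time_s: 9.3
eef_pos: [0.6299, -0.2143, 0.0151]
ee_rot: [0.784, 1.425, -0.784]
force: [-0.0, 0.2, -0.4]
gripper_width: 0.0491
[ 0.6299 -0.2143  0.0151] [-0.509   0.6369  1.4592 -0.0005  1.0458  0.4974] [-0.0346  0.2444 -0.4471]
[ 0.6298 -0.2144  0.0151] [-0.5091  0.6369  1.4592 -0.0005  1.0458  0.4974] [0.4587 0.1032 0.0443]
[ 0.6298 -0.2143  0.0151] [-0.509   0.6369  1.4592 -0.0005  1.0458  0.4974] [-0.1709  0.1434  0.7237]
[ 0.6298 -0.2143  0.0151] [-0.509   0.6369  1.4592 -0.0005  1.0458  0.4974] [ 0.4072  0.0816 -0.2183]
t 9.5 pos [ 0.6298 -0.2143  0.0151] jaw -57.65 tilt 0.03 F [-0.6139 -0.4928 -0.2933] w 0.04962388731117116 q [-0.509   0.6369  1.4592 -0.0005  1.0458  0.4974]
world d [-0.0003 -0.0002 -0.0006] da -0.0
turn total tool rotvec [ 0.0001 -0.0001  0.0006] rows>= 1.0  shift now-axes [ 0.0006 -0.0004  0.    ]  after-turn axes [ 0.0006 -0.0004  0.    ]
```

```bash
python3 -m inch '[[58,0.001,0,0,0,0,0],[45,0,0,0,0,0,0],[20,0,0,0,0,0,0],[0,0,0,0,0,0,0],[0,0,0,0,0,0,0],[0,0,0,0,0,0,0],[0,0,0,0,0,0,0],[0,0,0,0,0,0,0]]'; python3 - <<'E'
from go import *
plan(.6295,-.2145,.0145,32.35+90)
E
```

```text
time_s: 10.3
eef_pos: [0.6301, -0.2144, 0.0144]
ee_rot: [0.784, 1.425, -0.784]
force: [0.6, 0.4, 2.6]
gripper_width: 0.0339
t 10.3 pos [ 0.6301 -0.2144  0.0144] jaw -57.65 tilt 0.03 F [0.6484 0.3852 2.6244] w 0.03385824534244079 q [-0.509   0.6382  1.4589 -0.0005  1.0443  0.4974]
world d [-0.0006 -0.0001  0.0001] da -0.0
turn total tool rotvec [0.     0.0004 0.0003] rows>= 1.0  shift now-axes [-0.0001 -0.0005 -0.0003]  after-turn axes [-0.0001 -0.0005 -0.0003]
```

```bash
python3 -m inch '[[0,-0.01,0,0,0,0,0],[0,-0.03,0,0,0,0,0],[0,-0.04,0,0,0,0,0],[0,-0.04,0,0,0,0,0],[0,-0.04,0,0,0,0,0],[0,-0.03,0,0,0,0,0],[0,0,0,0,0,0,0],[0,0,0,0,0,0,0]]'; python3 - <<'E'
from go import *
xy=tray(.4968,.1866,.065,-.042); print(xy)
plan(*xy,.20,TH+90); rows(*xy,.20,TH+90,11)
p=shot('side'); cv2.imwrite('pics/lift.png',cv2.resize(p['color'][150:350,260:480,::-1],None,fx=3,fy=3,interpolation=2))
E
```

```text
time_s: 11.1
eef_pos: [0.63, -0.2143, 0.2048]
ee_rot: [0.784, 1.424, -0.784]
force: [-0.5, -0.5, -1.2]
gripper_width: 0.0332
[0.5503 0.2425]
t 11.1 pos [ 0.63   -0.2143  0.2048] jaw -57.64 tilt 0.05 F [-0.4893 -0.4648 -1.2064] w 0.0332186500113766 q [-0.5088  0.4177  1.3621 -0.0005  1.3611  0.4974]
world d [-0.0797  0.4568 -0.0048] da 46.79
turn total tool rotvec [-0.8167  0.0007  0.0004] rows>= 6.0  shift now-axes [ 0.0044  0.1772 -0.4285]  after-turn axes [ 0.0048  0.4336 -0.1643]
0 [ 0.     0.016 -0.039] turn -0.0742
1 [ 0.     0.019 -0.038] turn -0.0742
2 [ 0.     0.022 -0.036] turn -0.0742
3 [ 0.     0.024 -0.034] turn -0.0742
4 [ 0.     0.027 -0.033] turn -0.0742
5 [ 0.     0.029 -0.03 ] turn -0.0742
6 [ 0.     0.031 -0.028] turn -0.0742
7 [ 0.     0.033 -0.026] turn -0.0742
8 [ 0.     0.035 -0.023] turn -0.0742
9 [ 0.     0.037 -0.021] turn -0.0742
10 [ 0.     0.038 -0.018] turn -0.0742
```

View pics/lift.png

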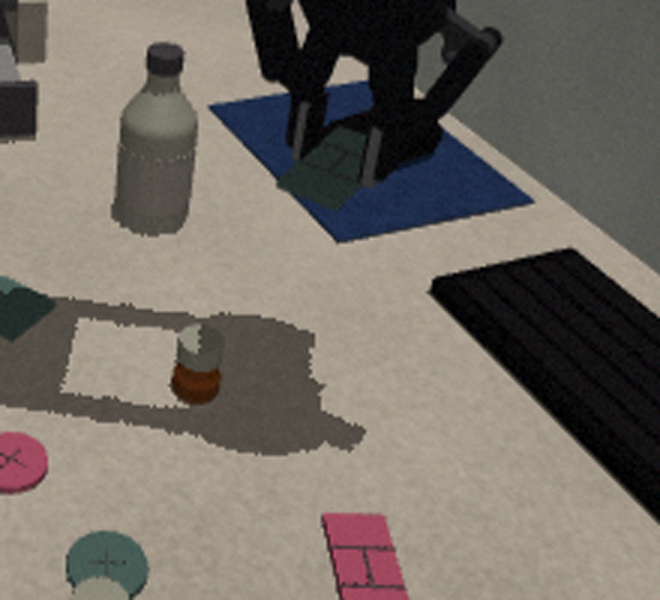

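```bash
python3 -m inch '[[0,0,0.016,-0.039,-0.0742,0,0],[0,0,0.019,-0.038,-0.0742,0,0],[0,0,0.022,-0.036,-0.0742,0,0],[0,0,0.024,-0.034,-0.0742,0,0],[0,0,0.027,-0.033,-0.0742,0,0],[0,0,0.029,-0.030,-0.0742,0,0],[0,0,0.031,-0.028,-0.0742,0,0],[0,0,0.033,-0.026,-0.0742,0,0]]'; python3 - <<'E'
from go import *
xy=tray(.4968,.1866,.065,-.042)
plan(*xy,.10,TH+90); rows(*xy,.10,TH+90,5)
E
```

```text
time_s: 11.95
eef_pos: [0.57, 0.1189, 0.2016]
ee_rot: [0.321, 1.552, -0.323]
force: [-0.0, -0.3, -0.9]
gripper_width: 0.0333
t 11.95 pos [0.57   0.1189 0.2016] jaw -23.47 tilt 0.28 F [-0.0455 -0.3363 -0.8704] w 0.033253122960853955 q [-0.0017  0.216   1.6193 -0.0003  1.3113  0.408 ]
world d [-0.0197  0.1237 -0.1016] da 12.62
turn total tool rotvec [-0.2203 -0.0047  0.0017] rows>= 2.0  shift now-axes [ 0.1017  0.1058 -0.0669]  after-turn axes [ 0.1016  0.1178 -0.0426]
0 [ 0.02   0.021 -0.013] turn -0.0441
1 [ 0.02   0.022 -0.012] turn -0.0441
2 [ 0.02   0.022 -0.011] turn -0.0441
3 [ 0.02   0.023 -0.01 ] turn -0.0441
4 [ 0.02   0.023 -0.009] turn -0.0441
```

```bash
python3 -m inch '[[0,0.01,0.021,-0.013,-0.0441,0,0],[0,0.02,0.022,-0.012,-0.0441,0,0],[0,0.02,0.022,-0.011,-0.0441,0,0],[0,0.02,0.023,-0.010,-0.0441,0,0],[0,0.02,0.023,-0.009,-0.0441,0,0],[0,0.01,0,0,0,0,0],[0,0,0,0,0,0,0],[0,0,0,0,0,0,0]]'; python3 - <<'E'
from go import *
xy=tray(.4968,.1866,.065,-.042)
plan(*xy,.0364,TH+90)
p=shot('side'); cv2.imwrite('pics/pl.png',cv2.resize(p['color'][80:240,160:340,::-1],None,fx=4,fy=4,interpolation=2))
p=shot('top'); cv2.imwrite('pics/plt.png',cv2.resize(p['color'][130:280,100:280,::-1],None,fx=4,fy=4,interpolation=2))
E
```

```text
time_s: 12.75
eef_pos: [0.5549, 0.2394, 0.1035]
ee_rot: [0.151, 1.567, -0.152]
force: [0.1, -0.2, 0.4]
gripper_width: 0.0337
t 12.75 pos [0.5549 0.2394 0.1035] jaw -11.06 tilt 0.11 F [ 0.1053 -0.2354  0.3818] w 0.033707035185537804 q [ 0.2078  0.3772  1.6278 -0.0005  1.1385  0.4011]
world d [-0.0046  0.0032 -0.0671] da 0.21
turn total tool rotvec [-0.0037 -0.0015  0.0012] rows>= 1.0  shift now-axes [ 0.0671  0.0023 -0.005 ]  after-turn axes [ 0.0671  0.0022 -0.0051]
```

View pics/pl.png

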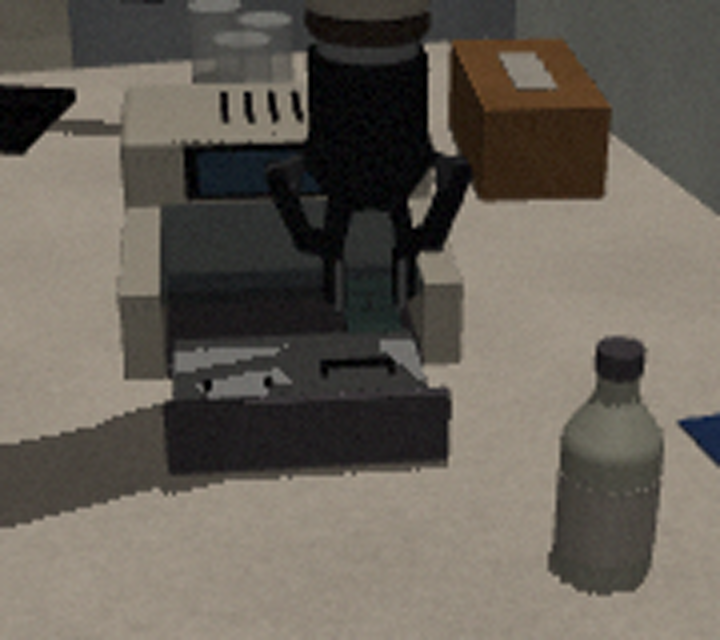

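View pics/plt.png

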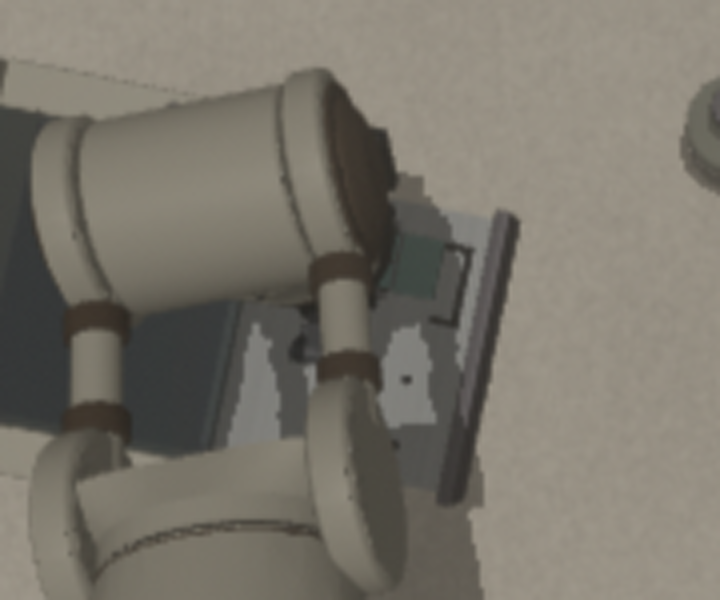

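```bash
python3 - <<'E'
from go import *
p=shot('top'); s=ctrl.sense()
t=np.radians(TH);u=np.array([np.cos(t),np.sin(t)]);v=np.array([-u[1],u[0]])
def loc(w,o): d=np.array(w)[:2]-o; return d@u,d@v
o=np.array([.4968,.1866])
for r,c in [(192,217.5),(211.8,214.3)]: print('lip outer corner',loc(pix2w(p,r,c,.027),o))
for r,c in [(188.9,211.7),(204.6,209)]: print('plate corner rel TCP',loc(pix2w(p,r,c,.095),s['eef_pos'][:2]))
m=green(p); rr,cc=np.nonzero(m[185:210,190:215]); P=np.array([loc(pix2w(p,r+185,c+190,.095),s['eef_pos'][:2]) for r,c in zip(rr,cc)]); print(P.min(0),P.max(0),len(P)); s2=P[:,0]<-.028; print(P[s2].min(0),P[s2].max(0))
q=shot('side'); m=green(q)
rr,cc=np.nonzero(m[80:180,230:280]); P=np.array([loc(pix2w(q,r+80,c+230,.095),s['eef_pos'][:2]) for r,c in zip(rr,cc)]); s2=(abs(P)<.05).all(1); print(np.percentile(P[s2],[1,99],axis=0))
E
```

```text
lip outer corner (np.float64(0.019543690634136034), np.float64(-0.06680381751866558))
lip outer corner (np.float64(0.017289693020631696), np.float64(-0.015854451839844692))
plate corner rel TCP (np.float64(-0.040233014527248284), np.float64(-0.0196574166600011))
plate corner rel TCP (np.float64(-0.04154700252634277), np.float64(0.018168962272167525))
[-0.0347 -0.014 ] [-0.0184  0.0135] 13
[-0.0347 -0.0032] [-0.0323  0.0135]
[[-0.0373 -0.0178]
 [ 0.0425  0.0163]]
```

```bash
python3 -m inch '[[0,0,0.002,-0.005,-0.0037,-0.0015,0.001],[0,0.015,0,0,0,0,0],[0,0.020,0,0,0,0,0],[0,0.015,0,0,0,0,0],[0,0.008,0,0,0,0,0],[0,0,0,0,0,0,0],[0,0,0,0,0,0,0],[0,0,0,0,0,0,0]]'; python3 - <<'E'
from go import *
xy=tray(.4968,.1866,.0655,-.042)
plan(*xy,.0364,TH+90)
E
```

```text
time_s: 13.75
eef_pos: [0.5515, 0.2434, 0.0471]
ee_rot: [0.149, 1.563, -0.147]
force: [0.5, -1.1, -1.0]
gripper_width: 0.0336
t 13.75 pos [0.5515 0.2434 0.0471] jaw -10.79 tilt 0.18 F [ 0.4899 -1.095  -1.008 ] w 0.03355812599047128 q [0.2153 0.4515 1.6564 0.0002 1.0305 0.4035]
world d [-0.0011 -0.0004 -0.0107] da -0.06
turn total tool rotvec [ 0.001   0.0028 -0.0014] rows>= 1.0  shift now-axes [ 0.0107 -0.0006 -0.001 ]  after-turn axes [ 0.0107 -0.0006 -0.001 ]
```

```bash
python3 -m inch '[[0,0.003,-0.0006,-0.001,0.001,0.0028,-0.0014],[0,0.003,0,0,0,0,0],[0,0.002,0,0,0,0,0],[0,0.001,0,0,0,0,0],[0,0.001,0,0,0,0,0],[0,0,0,0,0,0,0],[0,0,0,0,0,0,0],[0,0,0,0,0,0,0]]'; python3 - <<'E'
from go import *
xy=tray(.4968,.1866,.0655,-.042)
plan(*xy,.0364,TH+90)
E
```

```text
time_s: 14.55
eef_pos: [0.5496, 0.2428, 0.0363]
ee_rot: [0.148, 1.567, -0.149]
force: [-1.4, -0.2, 3.9]
gripper_width: 0.0333
t 14.55 pos [0.5496 0.2428 0.0363] jaw -10.85 tilt 0.1 F [-1.4409 -0.2014  3.9087] w 0.03326922227367163 q [0.2152 0.4672 1.6599 0.     1.0162 0.4044]
world d [0.0008 0.0002 0.0001] da -0.0
turn total tool rotvec [ 0.0001 -0.0016  0.0007] rows>= 1.0  shift now-axes [-0.0001  0.0003  0.0007]  after-turn axes [-0.0001  0.0003  0.0007]
```

```bash
python3 -m inch '[[42,0,0,0,0,0,0],[46,0,0,0,0,0,0],[50,0,0,0,0,0,0],[52,0,0,0,0,0,0],[54,0,0,0,0,0,0],[54,-0.010,0,0,0,0,0],[54,-0.030,0,0,0,0,0],[54,-0.050,0,0,0,0,0]]'; python3 - <<'E'
from go import *
p=shot('side'); cv2.imwrite('pics/pl2.png',cv2.resize(p['color'][80:240,160:340,::-1],None,fx=4,fy=4,interpolation=2))
d=np.array([.4735,-.2842]); plan(*d,.1,-28.4); rows(*d,.19,-28.4,12)
E
```

```text
time_s: 15.35
eef_pos: [0.547, 0.2422, 0.1241]
ee_rot: [0.147, 1.575, -0.151]
force: [1.4, -0.4, 0.8]
gripper_width: 0.0458
t 15.4 pos [0.5538 0.244  0.1363] jaw -10.83 tilt 0.55 F [5.105  3.5964 7.1449] w 0.04650614327748562 q [0.2155 0.3304 1.6167 0.0001 1.1848 0.4044]
world d [-0.0803 -0.5282 -0.0363] da -17.57
turn total tool rotvec [ 0.3067  0.0082 -0.0052] rows>= 3.0  shift now-axes [ 0.0345 -0.534   0.02  ]  after-turn axes [ 0.0363 -0.5028  0.1806]
0 [-0.005 -0.044  0.002] turn 0.0256
1 [-0.005 -0.044  0.003] turn 0.0256
2 [-0.005 -0.044  0.004] turn 0.0256
3 [-0.005 -0.044  0.005] turn 0.0256
4 [-0.005 -0.044  0.006] turn 0.0256
5 [-0.005 -0.044  0.007] turn 0.0256
6 [-0.005 -0.044  0.009] turn 0.0256
7 [-0.005 -0.043  0.01 ] turn 0.0256
8 [-0.005 -0.043  0.011] turn 0.0256
9 [-0.005 -0.043  0.012] turn 0.0256
10 [-0.005 -0.043  0.013] turn 0.0256
11 [-0.005 -0.042  0.014] turn 0.0256
```

View pics/pl2.png

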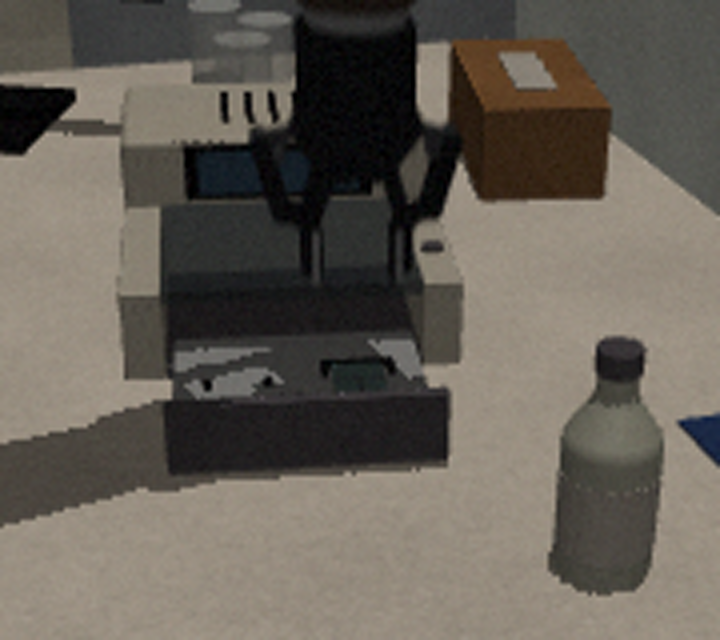

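```bash
python3 -m inch '[[66,-0.020,-0.044,0.002,0.0256,0,0],[66,-0.010,-0.044,0.003,0.0256,0,0],[66,-0.010,-0.044,0.004,0.0256,0,0],[66,0,-0.044,0.005,0.0256,0,0],[66,0,-0.044,0.006,0.0256,0,0],[66,0,-0.044,0.007,0.0256,0,0],[66,0,-0.044,0.009,0.0256,0,0],[66,0,-0.043,0.010,0.0256,0,0]]'; python3 - <<'E'
from go import *
p=shot('top'); cv2.imwrite('pics/in1.png',cv2.resize(p['color'][130:280,100:280,::-1],None,fx=4,fy=4,interpolation=2))
print(plate(p,196,205,18,.028))
W=cloud(p)
d=np.array([.4735,-.2842]); plan(*d,.1,-28.4); rows(*d,.1,-28.4,4)
E
```

```text
time_s: 16.2
eef_pos: [0.497, -0.1097, 0.1673]
ee_rot: [0.309, 1.548, -0.311]
force: [1.0, -0.5, -0.9]
gripper_width: 0.0567
(array([0.5489, 0.2382]), np.float64(77.25348391636662), ((548.7703857421875, 239.6259307861328), (68.95685577392578, 34.8699951171875), 79.1876449584961), array([0.0351, 0.0697]), 326)
t 16.25 pos [ 0.4966 -0.1159  0.1676] jaw -22.93 tilt 0.34 F [-1.054  -5.9068  0.2624] w 0.056334684831487035 q [-0.4634  0.0637  1.8594 -0.0057  1.2159 -0.0611]
world d [-0.0231 -0.1683 -0.0676] da -5.47
turn total tool rotvec [0.0954 0.0024 0.0054] rows>= 1.0  shift now-axes [ 0.0686 -0.1637  0.0442]  after-turn axes [ 0.0676 -0.1591  0.0598]
0 [ 0.017 -0.041  0.011] turn 0.0239
1 [ 0.017 -0.041  0.012] turn 0.0239
2 [ 0.017 -0.04   0.013] turn 0.0239
3 [ 0.017 -0.04   0.014] turn 0.0239
```

View pics/in1.png

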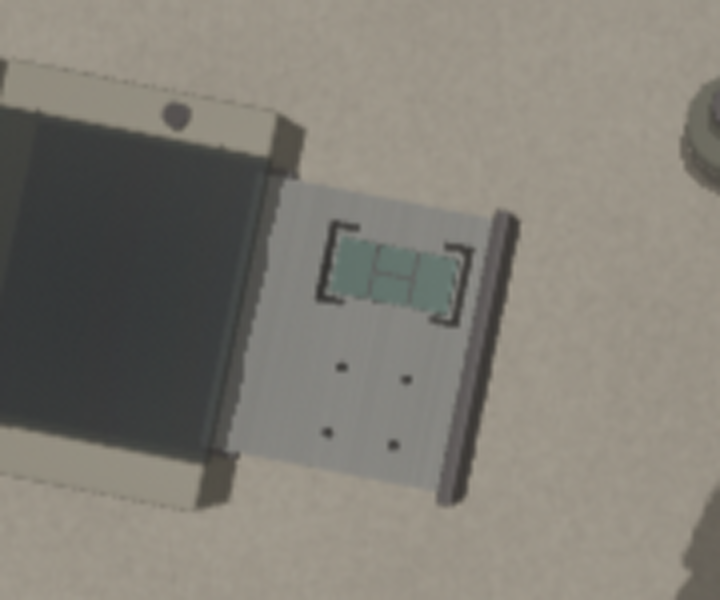

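```bash
python3 -m inch '[[66,0.010,-0.041,0.011,0.0239,0.0006,0.0013],[66,0.010,-0.041,0.012,0.0239,0.0006,0.0013],[66,0.015,-0.040,0.013,0.0239,0.0006,0.0013],[66,0.015,-0.040,0.014,0.0239,0.0006,0.0013],[66,0.02,0,0,0,0,0],[66,0.02,0,0,0,0,0],[66,0.02,0,0,0,0,0],[66,0,0,0,0,0,0]]'; python3 - <<'E'
from go import *
p=shot('top'); q=shot('side')
print('round',pix2w(p,130+406/4-.4,100+367.25/4-.4,.027), tray(.4968,.1866,.065,.044))
cv2.imwrite('pics/d1.png',cv2.resize(q['color'][270:390,220:370,::-1],None,fx=4.5,fy=4.5,interpolation=2))
plan(.4735,-.2842,.0145,-28.4)
E
```

```text
time_s: 17.05
eef_pos: [0.4734, -0.2741, 0.0538]
ee_rot: [0.39, 1.544, -0.379]
force: [-0.2, 0.6, 0.6]
gripper_width: 0.0567
round [0.4662 0.2578 0.027 ] [0.4658 0.2587]
t 17.15 pos [ 0.4752 -0.2756  0.0567] jaw -28.05 tilt 0.3 F [ 0.2552  0.5359 -0.1177] w 0.056312320936853746 q [-0.747   0.3231  1.8065  0.0032  1.0165 -0.2592]
world d [-0.0017 -0.0086 -0.0422] da -0.35
turn total tool rotvec [ 0.0062 -0.0037 -0.0038] rows>= 1.0  shift now-axes [ 0.0422 -0.0086  0.0027]  after-turn axes [ 0.0422 -0.0084  0.0026]
```

View pics/d1.png

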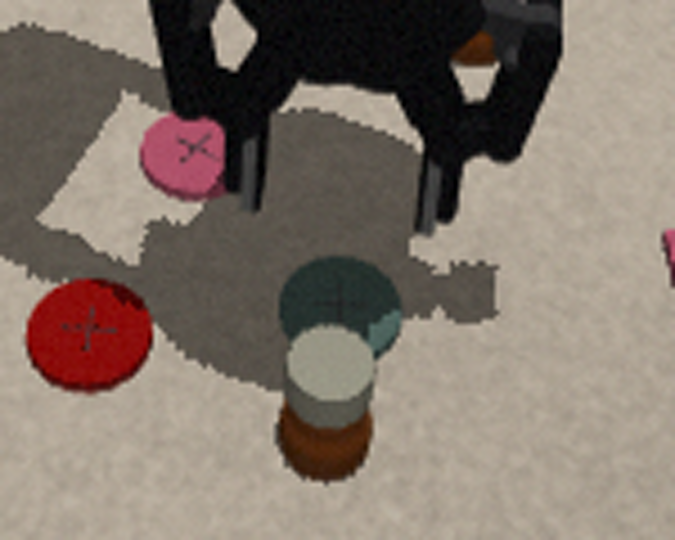

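```bash
python3 - <<'E'
from go import *
p=shot('top'); q=shot('side')
print(pix2w(q,336.7,295.6,.006),pix2w(p,230.2,403,.006),pix2w(p,230.6,404,.006))
plan(.4735,-.2842,.0145,-28.4)
E
```

```text
[ 0.4747 -0.2842  0.006 ] [ 0.4729 -0.2852  0.006 ] [ 0.4719 -0.2878  0.006 ]
t 17.25 pos [ 0.4759 -0.2763  0.0577] jaw -28.04 tilt 0.19 F [ 0.5429 -0.2462  0.5214] w 0.056354948677941004 q [-0.747   0.322   1.8055  0.0032  1.0162 -0.2593]
world d [-0.0024 -0.0079 -0.0432] da -0.36
turn total tool rotvec [ 0.0063 -0.0013 -0.0031] rows>= 1.0  shift now-axes [ 0.0432 -0.0083  0.0016]  after-turn axes [ 0.0432 -0.0081  0.0016]
```

Use (0.4735, -0.2848).

```bash
python3 -m inch '[[66,0,-0.009,0.002,0.006,-0.001,-0.003],[66,0.012,0,0,0,0,0],[66,0.015,0,0,0,0,0],[66,0.010,0,0,0,0,0],[66,0.004,0,0,0,0,0],[66,0,0,0,0,0,0],[66,0,0,0,0,0,0],[66,0,0,0,0,0,0]]'; python3 - <<'E'
from go import *
p=shot('side')
cv2.imwrite('pics/d2.png',cv2.resize(p['color'][270:390,220:370,::-1],None,fx=4.5,fy=4.5,interpolation=2))
plan(.4735,-.2848,.0145,-28.4)
E
```

```text
time_s: 18.05
eef_pos: [0.4728, -0.2847, 0.0155]
ee_rot: [0.389, 1.537, -0.388]
force: [0.2, 0.3, 0.3]
gripper_width: 0.0563
t 18.1 pos [ 0.4727 -0.2847  0.0155] jaw -28.4 tilt 0.12 F [-1.3123  0.9027  0.4804] w 0.056402499620197326 q [-0.7611  0.3991  1.8071 -0.      0.9375 -0.2654]
world d [ 0.0008 -0.0001 -0.001 ] da -0.0
turn total tool rotvec [ 0.     -0.0021 -0.0005] rows>= 1.0  shift now-axes [0.001  0.0003 0.0007]  after-turn axes [0.001  0.0003 0.0007]
```

View pics/d2.png

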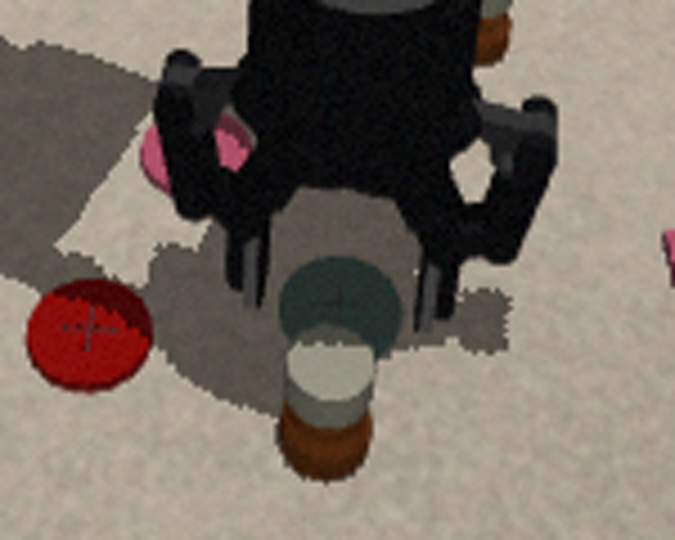

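```bash
python3 -m inch '[[66,0.0015,0,0,0,-0.002,0],[60,0,0,0,0,0,0],[50,0,0,0,0,0,0],[30,0,0,0,0,0,0],[10,0,0,0,0,0,0],[0,0,0,0,0,0,0],[0,0,0,0,0,0,0],[0,0,0,0,0,0,0]]'; python3 - <<'E'
from go import *
plan(.4735,-.2848,.0145,-28.4)
E
```

```text
time_s: 18.9
eef_pos: [0.4726, -0.2846, 0.0143]
ee_rot: [0.389, 1.536, -0.388]
force: [-1.9, 2.0, 5.7]
gripper_width: 0.0422
t 18.9 pos [ 0.4726 -0.2846  0.0143] jaw -28.4 tilt 0.05 F [-1.8536  2.0174  5.7431] w 0.042218619651954475 q [-0.7614  0.4002  1.8089  0.0006  0.9334 -0.2661]
world d [ 0.0009 -0.0002  0.0002] da -0.0
turn total tool rotvec [ 0.     -0.0007 -0.0007] rows>= 1.0  shift now-axes [-0.0002  0.0003  0.0009]  after-turn axes [-0.0002  0.0003  0.0009]
```

```bash
python3 -m inch '[[0,-0.01,0,0,0,0,0],[0,-0.03,0,0,0,0,0],[0,-0.04,0,0,0,0,0],[0,-0.04,0,0,0,0,0],[0,-0.04,0,0,0,0,0],[0,-0.02,0,0,0,0,0],[0,0,0,0,0,0,0],[0,0,0,0,0,0,0]]'; python3 - <<'E'
from go import *
p=shot('side'); cv2.imwrite('pics/d3.png',cv2.resize(p['color'][170:390,180:400,::-1],None,fx=2.7,fy=2.7,interpolation=2))
xy=tray(.4968,.1866,.065,.044); print(xy)
plan(*xy,.19,TH+90); rows(*xy,.19,TH+90,13)
E
```

```text
time_s: 19.7
eef_pos: [0.4723, -0.2845, 0.1934]
ee_rot: [0.389, 1.536, -0.388]
force: [-0.1, 0.0, -1.8]
gripper_width: 0.0421
[0.4658 0.2587]
t 19.75 pos [ 0.4718 -0.284   0.1922] jaw -28.4 tilt 0.2 F [ 0.0217  0.0205 -1.4608] w 0.041939524374889375 q [-0.7616  0.1443  1.7205  0.0005  1.2803 -0.2661]
world d [-0.006   0.5427 -0.0022] da 17.55
turn total tool rotvec [-0.3064 -0.0029 -0.0019] rows>= 3.0  shift now-axes [ 0.0037  0.4746 -0.2634]  after-turn axes [ 0.0022  0.5319 -0.108 ]
0 [ 0.     0.037 -0.02 ] turn -0.0236
1 [ 0.     0.037 -0.019] turn -0.0236
2 [ 0.     0.037 -0.019] turn -0.0236
3 [ 0.     0.038 -0.018] turn -0.0236
4 [ 0.     0.038 -0.017] turn -0.0236
5 [ 0.     0.039 -0.016] turn -0.0236
6 [ 0.     0.039 -0.015] turn -0.0236
7 [ 0.     0.039 -0.014] turn -0.0236
8 [ 0.     0.04  -0.013] turn -0.0236
9 [ 0.     0.04  -0.012] turn -0.0236
10 [ 0.     0.04  -0.011] turn -0.0236
11 [ 0.    0.04 -0.01] turn -0.0236
12 [ 0.     0.041 -0.009] turn -0.0236
```

View pics/d3.png

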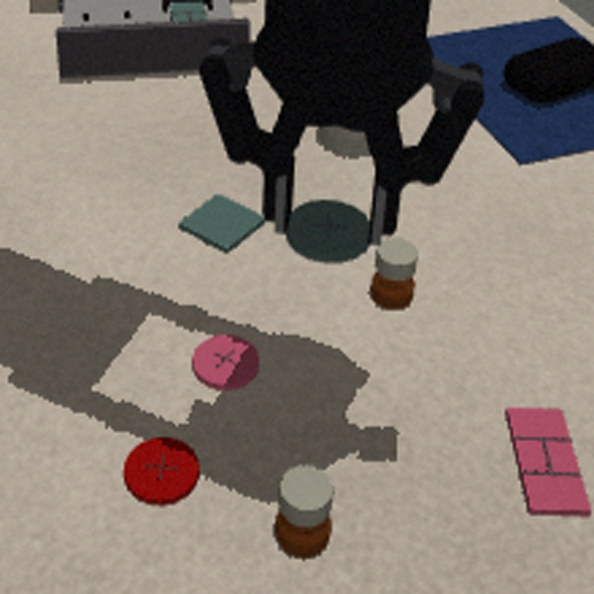

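```bash
python3 -m inch '[[0,0,0.037,-0.020,-0.0236,0,0],[0,0,0.037,-0.019,-0.0236,0,0],[0,0,0.037,-0.019,-0.0236,0,0],[0,0,0.038,-0.018,-0.0236,0,0],[0,0,0.038,-0.017,-0.0236,0,0],[0,0,0.039,-0.016,-0.0236,0,0],[0,0,0.039,-0.015,-0.0236,0,0],[0,0,0.039,-0.014,-0.0236,0,0]]'; python3 - <<'E'
from go import *
p=shot('side'); w=pix2w(p,253.6,301.1,.1845); a=np.radians(-28.4); d=w[:2]-np.array([.4721,-.2843]); print('disc off lifted: jaw',d@[np.cos(a),np.sin(a)],'perp(y tool)',d@[-np.sin(a),np.cos(a)])
xy=tray(.4968,.1866,.065,.044)
plan(*xy,.10,TH+90); rows(*xy,.1,TH+90,6)
E
```

```text
time_s: 20.55
eef_pos: [0.4665, 0.0515, 0.1919]
ee_rot: [0.241, 1.562, -0.24]
force: [0.9, 0.2, -0.1]
gripper_width: 0.0423
disc off lifted: jaw 0.0003762769433759288 perp(y tool) 0.0006655967309871842
t 20.6 pos [0.4658 0.0568 0.1918] jaw -17.27 tilt 0.45 F [-2.0317  5.3235  0.3091] w 0.04203974270148175 q [-0.1405 -0.069   1.9412  0.0057  1.2752  0.1592]
world d [ 0.      0.2019 -0.0918] da 6.42
turn total tool rotvec [-0.112  -0.0063 -0.0048] rows>= 1.0  shift now-axes [ 0.093   0.1924 -0.0593]  after-turn axes [ 0.0918  0.1983 -0.038 ]
0 [ 0.016  0.032 -0.01 ] turn -0.0187
1 [ 0.016  0.032 -0.009] turn -0.0187
2 [ 0.015  0.032 -0.009] turn -0.0187
3 [ 0.015  0.033 -0.008] turn -0.0187
4 [ 0.015  0.033 -0.007] turn -0.0187
5 [ 0.015  0.033 -0.007] turn -0.0187
```

```bash
python3 -m inch '[[0,0.010,0.032,-0.010,-0.0187,-0.001,-0.0008],[0,0.015,0.032,-0.009,-0.0187,-0.001,-0.0008],[0,0.015,0.032,-0.009,-0.0187,-0.001,-0.0008],[0,0.015,0.033,-0.008,-0.0187,-0.001,-0.0008],[0,0.015,0.033,-0.007,-0.0187,-0.001,-0.0008],[0,0.015,0.033,-0.007,-0.0187,-0.001,-0.0008],[0,0.005,0,0,0,0,0],[0,0,0,0,0,0,0]]'; python3 - <<'E'
from go import *
xy=tray(.4968,.1866,.065,.044)
plan(*xy,.045,TH+90)
E
```

```text
time_s: 21.4
eef_pos: [0.468, 0.2505, 0.101]
ee_rot: [0.147, 1.566, -0.157]
force: [-0.1, 0.2, 0.4]
gripper_width: 0.0418
t 21.4 pos [0.468  0.2505 0.101 ] jaw -11.08 tilt 0.39 F [-0.1217  0.188   0.4466] w 0.04181610970531309 q [ 0.2671  0.2104  1.8423 -0.0069  1.0918  0.4637]
world d [-0.0022  0.0082 -0.056 ] da 0.23
turn total tool rotvec [-0.0041  0.0001  0.0068] rows>= 1.0  shift now-axes [ 0.0559  0.008  -0.0038]  after-turn axes [ 0.056   0.0077 -0.0037]
```

```bash
python3 -m inch '[[0,0,0.008,-0.004,-0.004,0,0.006],[0,0.015,0,0,0,0,0],[0,0.020,0,0,0,0,0],[0,0.012,0,0,0,0,0],[0,0.006,0,0,0,0,0],[0,0,0,0,0,0,0],[0,0,0,0,0,0,0],[0,0,0,0,0,0,0]]'; python3 - <<'E'
from go import *
xy=tray(.4968,.1866,.065,.044)
plan(*xy,.0363,TH+90)
E
```

```text
time_s: 22.2
eef_pos: [0.4687, 0.2598, 0.0515]
ee_rot: [0.151, 1.559, -0.148]
force: [-0.6, 1.0, 0.6]
gripper_width: 0.0422
t 22.2 pos [0.4687 0.2598 0.0515] jaw -10.93 tilt 0.4 F [-0.6226  0.9893  0.5692] w 0.04219192291657538 q [ 0.2806  0.295   1.8553 -0.0005  0.9842  0.4718]
world d [-0.0029 -0.001  -0.0152] da 0.08
turn total tool rotvec [-0.0014  0.0065 -0.0028] rows>= 1.0  shift now-axes [ 0.0152 -0.0016 -0.0028]  after-turn axes [ 0.0152 -0.0016 -0.0027]
```

```bash
python3 -m inch '[[0,0.004,-0.001,-0.0025,-0.0014,0.0065,-0.0028],[0,0.004,0,0,0,0,0],[0,0,0,0,0,0,0],[0,0,0,0,0,0,0],[0,0,0,0,0,0,0],[0,0,0,0,0,0,0],[0,0,0,0,0,0,0],[0,0,0,0,0,0,0]]'; python3 - <<'E'
from go import *
xy=tray(.4968,.1866,.065,.044)
plan(*xy,.0363,TH+90)
E
```

```text
time_s: 23.0
eef_pos: [0.4654, 0.2591, 0.0427]
ee_rot: [0.148, 1.567, -0.149]
force: [0.2, -0.4, -0.3]
gripper_width: 0.042
t 23.0 pos [0.4654 0.2591 0.0427] jaw -10.84 tilt 0.09 F [ 0.1759 -0.3662 -0.2553] w 0.042021371566875125 q [0.281  0.3087 1.8595 0.     0.9751 0.4702]
world d [ 0.0004 -0.0004 -0.0064] da -0.01
turn total tool rotvec [ 0.0001 -0.0015  0.0007] rows>= 1.0  shift now-axes [ 0.0064 -0.0003  0.0005]  after-turn axes [ 0.0064 -0.0003  0.0005]
```

```bash
python3 -m inch '[[0,0.002,0,0,0,-0.0015,0],[0,0.002,0,0,0,0,0],[0,0.001,0,0,0,0,0],[0,0.001,0,0,0,0,0],[0,0.0005,0,0,0,0,0],[0,0,0,0,0,0,0],[0,0,0,0,0,0,0],[0,0,0,0,0,0,0]]'; python3 - <<'E'
from go import *
xy=tray(.4968,.1866,.065,.044)
plan(*xy,.0363,TH+90)
E
```

```text
time_s: 23.8
eef_pos: [0.4654, 0.2591, 0.0363]
ee_rot: [0.148, 1.566, -0.149]
force: [-1.5, -0.5, 3.2]
gripper_width: 0.0421
t 23.8 pos [0.4654 0.2591 0.0363] jaw -10.84 tilt 0.05 F [-1.5258 -0.5409  3.1979] w 0.04209983764287382 q [ 0.2814  0.3194  1.8616 -0.0008  0.9611  0.4711]
world d [ 0.0004 -0.0004  0.    ] da -0.01
turn total tool rotvec [ 0.0001 -0.      0.0008] rows>= 1.0  shift now-axes [-0.     -0.0003  0.0005]  after-turn axes [-0.     -0.0003  0.0005]
```

```bash
python3 -m inch '[[53,0,0,0,0,0,0],[56,0,0,0,0,0,0],[60,0,0,0,0,0,0],[62,0,0,0,0,0,0],[64,0,0,0,0,0,0],[64,-0.010,0,0,0,0,0],[64,-0.030,0,0,0,0,0],[64,-0.050,0,0,0,0,0]]'; python3 - <<'E'
from go import *
p=shot('side'); cv2.imwrite('pics/r2.png',cv2.resize(p['color'][80:240,160:340,::-1],None,fx=4,fy=4,interpolation=2))
xy=tray(.4968,.1866,-.045,0.0); plan(*xy,.13,TH+90)
E
```

```text
time_s: 24.6
eef_pos: [0.4628, 0.2583, 0.1246]
ee_rot: [0.146, 1.572, -0.152]
force: [0.1, -0.3, 0.7]
gripper_width: 0.0546
t 24.65 pos [0.4694 0.2606 0.1358] jaw -10.82 tilt 0.62 F [5.669  3.7666 6.0636] w 0.05456939035600161 q [ 0.2819  0.1654  1.8167 -0.0007  1.1487  0.471 ]
world d [ 0.019  -0.1182 -0.0058] da -0.03
turn total tool rotvec [ 0.0005  0.0099 -0.0043] rows>= 1.0  shift now-axes [ 0.0057 -0.1125  0.0407]  after-turn axes [ 0.0058 -0.1125  0.0409]
```

View pics/r2.png

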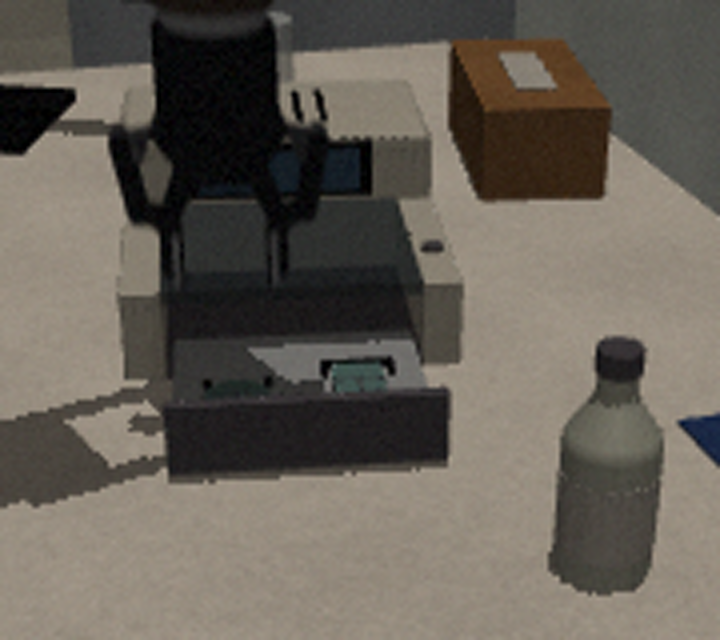

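```bash
python3 -m inch '[[0,-0.010,-0.010,0.004,0,0.005,-0.002],[0,-0.010,-0.022,0.008,0,0.005,-0.002],[0,0,-0.030,0.010,0,0,0],[0,0,-0.030,0.011,0,0,0],[0,0,-0.022,0.008,0,0,0],[0,0.010,0,0,0,0,0],[0,0.010,0,0,0,0,0],[0,0,0,0,0,0,0]]'; python3 - <<'E'
from go import *
p=shot('top'); cv2.imwrite('pics/in2.png',cv2.resize(p['color'][130:280,100:280,::-1],None,fx=4,fy=4,interpolation=2))
xy=tray(.4968,.1866,-.045,0.0); plan(*xy,.045,TH+90)
E
```

```text
time_s: 25.45
eef_pos: [0.4819, 0.1399, 0.1237]
ee_rot: [0.145, 1.581, -0.152]
force: [-0.1, 1.3, -0.6]
gripper_width: 0.0
t 25.5 pos [0.4825 0.1401 0.1246] jaw -10.79 tilt 0.84 F [ 0.3672  0.0771 -0.7054] w 9.264545314791609e-05 q [ 0.0429  0.1134  1.8997 -0.0023  1.1431  0.2322]
world d [ 0.0058  0.0023 -0.0796] da -0.06
turn total tool rotvec [ 0.0011 -0.0137  0.0054] rows>= 1.0  shift now-axes [0.0795 0.0038 0.0064]  after-turn axes [0.0796 0.0033 0.0053]
```

View pics/in2.png

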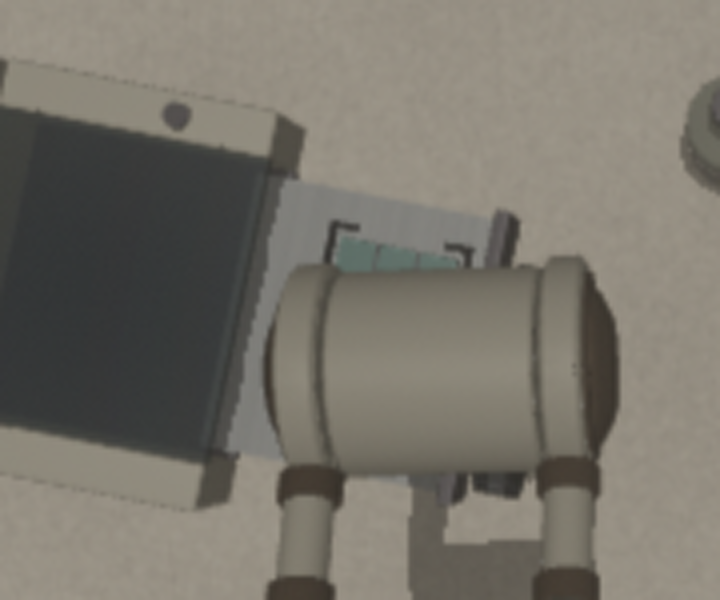

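```bash
python3 -m inch '[[0,0,-0.020,0,0,-0.005,0.002],[0,0,-0.040,0,0,-0.004,0.002],[0,0,-0.040,0,0,0,0],[0,0,-0.040,0,0,0,0],[0,0,-0.020,0,0,0,0],[0,0,0,0,0,0,0],[0,0,0,0,0,0,0],[0,0,0,0,0,0,0]]'; python3 - <<'E'
from go import *
p=shot('top'); cv2.imwrite('pics/in3.png',cv2.resize(p['color'][130:280,100:280,::-1],None,fx=4,fy=4,interpolation=2))
xy=tray(.4968,.1866,-.040,0.0); plan(*xy,.045,TH+90)
E
```

```text
time_s: 26.3
eef_pos: [0.4541, -0.0165, 0.1265]
ee_rot: [0.147, 1.567, -0.148]
force: [-0.4, -0.3, -0.3]
gripper_width: -0.0001
t 26.35 pos [ 0.454  -0.0164  0.1264] jaw -10.73 tilt 0.08 F [-0.587   0.6959  0.4678] w 0.00013851488947018572 q [-0.3028 -0.0253  2.0394 -0.0007  1.1288 -0.1152]
world d [ 0.0352  0.1637 -0.0814] da -0.12
turn total tool rotvec [ 0.002  -0.0013  0.0005] rows>= 1.0  shift now-axes [0.0814 0.1675 0.0042]  after-turn axes [0.0814 0.1674 0.0038]
```

View pics/in3.png

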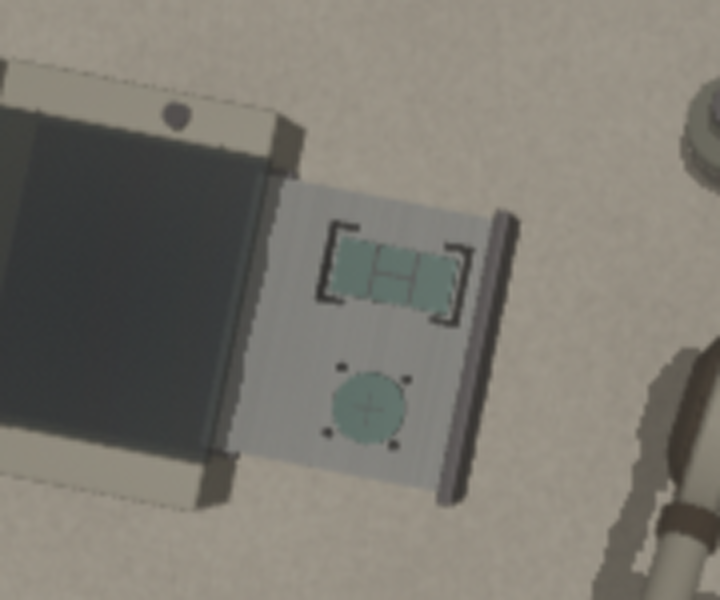

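```bash
python3 -m inch '[[0,0.020,0.015,0,0.002,-0.001,0],[0,0.030,0.020,0,0,0,0],[0,0.025,0.030,0.002,0,0,0],[0,0.006,0.035,0.002,0,0,0],[0,0,0.030,0,0,0,0],[0,0,0.020,0,0,0,0],[0,0,0.010,0,0,0,0],[0,0,0,0,0,0,0]]'; python3 - <<'E'
from go import *
xy=tray(.4968,.1866,-.016,0.0); plan(*xy,.045,TH+90)
E
```

```text
time_s: 27.15
eef_pos: [0.4882, 0.14, 0.0453]
ee_rot: [0.147, 1.566, -0.149]
force: [-0.1, 0.1, -0.6]
gripper_width: 0.0
t 27.15 pos [0.4882 0.14   0.0453] jaw -10.79 tilt 0.04 F [-0.0601  0.1055 -0.6121] w 2.4688930570175678e-06 q [ 0.0414  0.2474  1.9303 -0.0009  0.9641  0.2303]
world d [ 0.0056  0.0309 -0.0003] da -0.06
turn total tool rotvec [ 0.001  -0.      0.0007] rows>= 1.0  shift now-axes [ 0.0003  0.0314 -0.0003]  after-turn axes [ 0.0003  0.0314 -0.0003]
```

```bash
python3 -m inch '[[0,0,0.012,0,0,0,0],[0,0,0.008,0,0,0,0],[0,0,0.004,0,0,0,0],[0,0,0.003,0,0,0,0],[0,0,0.003,0,0,0,0],[0,0,0.004,0,0,0,0],[0,0,0.005,0,0,0,0],[0,0,0.006,0,0,0,0]]'; python3 -m inch '[[0,0,0.007,0,0,0,0],[0,0,0.007,0,0,0,0],[0,0,0.007,0,0,0,0],[0,0,0.007,0,0,0,0],[0,0,0.007,0,0,0,0],[0,0,0.007,0,0,0,0],[0,0,0.007,0,0,0,0],[0,0,0.007,0,0,0,0]]';  python3 - <<'E'
from go import *
xy=tray(.4968,.1866,-.016+.14,0.0); plan(*xy,.045,TH+90)
E
```

```text
time_s: 27.95
eef_pos: [0.4967, 0.1828, 0.0453]
ee_rot: [0.149, 1.566, -0.151]
force: [-0.1, -1.5, 1.1]
gripper_width: -0.0003
time_s: 28.75
eef_pos: [0.5073, 0.2383, 0.0452]
ee_rot: [0.149, 1.566, -0.151]
force: [-1.8, -1.7, 1.4]
gripper_width: 0.0002
t 28.75 pos [0.5073 0.2383 0.0452] jaw -10.96 tilt 0.06 F [-1.7827 -1.6898  1.4062] w 0.00017913697251510535 q [ 0.2239  0.3651  1.7792 -0.0008  0.9981  0.4156]
world d [ 0.0128  0.0701 -0.0002] da 0.11
turn total tool rotvec [-0.0019 -0.0004  0.0009] rows>= 1.0  shift now-axes [ 0.0001  0.0712 -0.0008]  after-turn axes [ 0.0002  0.0712 -0.0006]
```

```bash
python3 -m inch '[[0,0,0.007,0,0,0,0],[0,0,0.007,0,0,0,0],[0,0,0.007,0,0,0,0],[0,0,0.007,0,0,0,0],[0,0,0.007,0,0,0,0],[0,0,0.006,0,0,0,0],[0,0,0.005,0,0,0,0],[0,0,0.004,0,0,0,0]]'; python3 -m inch '[[0,0,0.004,0,0,0,0],[0,0,0.004,0,0,0,0],[0,0,0.003,0,0,0,0],[0,0,0.002,0,0,0,0],[0,0,0.002,0,0,0,0],[0,0,0.001,0,0,0,0],[0,0,0,0,0,0,0],[0,0,0,0,0,0,0]]';  python3 - <<'E'
from go import *
xy=tray(.4968,.1866,-.016+.14,0.0); plan(*xy,.045,TH+90)
E
```

```text
time_s: 29.55
eef_pos: [0.5169, 0.2873, 0.0451]
ee_rot: [0.15, 1.566, -0.151]
force: [-1.4, -1.7, -0.1]
gripper_width: 0.0001
time_s: 30.35
eef_pos: [0.5203, 0.3027, 0.0454]
ee_rot: [0.15, 1.565, -0.15]
force: [-1.2, -0.6, -0.7]
gripper_width: -0.0002
t 30.35 pos [0.5203 0.3027 0.0454] jaw -10.97 tilt 0.04 F [-1.1702 -0.6279 -0.6581] w -0.0001608332654330361 q [ 0.3266  0.4539  1.6569 -0.0005  1.0303  0.5183]
world d [-0.0002  0.0057 -0.0004] da 0.12
turn total tool rotvec [-0.0021  0.0007  0.0001] rows>= 1.0  shift now-axes [ 0.0004  0.0055 -0.0012]  after-turn axes [ 0.0004  0.0055 -0.0012]
```

```bash
python3 -m inch '[[0,0,0.002,0,0,0,0],[0,0,0.002,0,0,0,0],[0,0,0.001,0,0,0,0],[0,0,0.001,0,0,0,0],[0,0,0.001,0,0,0,0],[0,0,0,0,0,0,0],[0,0,0,0,0,0,0],[0,0,0,0,0,0,0]]';  python3 - <<'E'
from go import *
xy=tray(.4968,.1866,-.016+.14,0.0); plan(*xy,.045,TH+90)
E
```

```text
time_s: 31.15
eef_pos: [0.5214, 0.3083, 0.0455]
ee_rot: [0.148, 1.566, -0.152]
force: [-2.1, -6.8, 3.4]
gripper_width: -0.0
t 31.15 pos [0.5214 0.3083 0.0455] jaw -10.95 tilt 0.17 F [-2.1312 -6.8125  3.4344] w -3.46665955167634e-05 q [ 0.336   0.4636  1.6432 -0.0029  1.0364  0.5286]
world d [-0.0013  0.     -0.0005] da 0.1
turn total tool rotvec [-0.0017 -0.0001  0.0029] rows>= 1.0  shift now-axes [ 0.0005 -0.0002 -0.0013]  after-turn axes [ 0.0005 -0.0002 -0.0013]
```

Contact is building up, so a little more to seat the tray.

```bash
python3 -m inch '[[0,0,0.001,0,0,0,0],[0,0,0.001,0,0,0,0],[0,0,0.001,0,0,0,0],[0,0,0,0,0,0,0],[0,0,0,0,0,0,0],[0,0,0,0,0,0,0],[0,0,0,0,0,0,0],[0,0,0,0,0,0,0]]';  python3 - <<'E'
from go import *
xy=tray(.4968,.1866,-.016+.14,0.0); plan(*xy,.045,TH+90)
E
```

```text
time_s: 31.95
eef_pos: [0.5214, 0.3084, 0.0455]
ee_rot: [0.143, 1.568, -0.157]
force: [-4.1, -17.6, 9.1]
gripper_width: 0.0
t 31.95 pos [0.5214 0.3084 0.0455] jaw -10.92 tilt 0.53 F [ -4.0846 -17.5739   9.144 ] w 1.0995956778167851e-05 q [ 0.3383  0.4671  1.6383 -0.0079  1.0423  0.5329]
world d [-0.0013 -0.     -0.0005] da 0.07
turn total tool rotvec [-0.0013 -0.0019  0.009 ] rows>= 1.0  shift now-axes [ 0.0005 -0.0003 -0.0012]  after-turn axes [ 0.0005 -0.0003 -0.0012]
```

Hard stop: no further motion at 17.6 N. Now I back away and check.

```bash
python3 -m inch '[[0,0,-0.010,0,0,0,0],[0,0,-0.020,0,0,0,0],[0,-0.010,-0.030,0,0,0,0],[0,-0.030,-0.030,0,0,0,0],[0,-0.040,-0.040,0,0,0,0],[0,-0.040,-0.040,0,0,0,0],[0,0,-0.040,0,0,0,0],[0,0,-0.020,0,0,0,0]]'; python3 -m inch '[[0,0,-0.040,0,0,0,0],[0,0,-0.040,0,0,0,0],[0,0,-0.030,0,0,0,0],[0,0,0,0,0,0,0],[0,0,0,0,0,0,0],[0,0,0,0,0,0,0],[0,0,0,0,0,0,0],[0,0,0,0,0,0,0]]'; python3 - <<'E'
from go import *
p=shot('top','end.png'); cv2.imwrite('pics/endc.png',cv2.resize(p['color'][120:270,60:240,::-1],None,fx=4,fy=4,interpolation=2))
W=cloud(p).reshape(-1,3); o=np.array([.5242,.331]); th=np.radians(79.15); u=np.array([np.cos(th),np.sin(th)]); v=np.array([-u[1],u[0]])
X=(W[:,:2]-o)@u; Y=(W[:,:2]-o)@v; Z=W[:,2]
s=(X<.01)&(X>-.04)&(abs(Y)<.1)&(Z>.05)&(Z<.0635); print(s.sum(),np.percentile(X[s],[1,50,99]))
for n in ['jar_a','bottle','blank_mid']:
  for r in ctrl.regions_of(p,n): print(n,r['score'],r['at'])
print(ctrl.sense()['time_s'],ctrl.sense()['eef_pos'])
q=shot('side','ends.png')
E
```

```text
time_s: 32.75
eef_pos: [0.4805, 0.0938, 0.1578]
ee_rot: [0.151, 1.562, -0.152]
force: [-0.3, 0.8, -0.5]
gripper_width: 0.0002
time_s: 33.55
eef_pos: [0.4591, -0.0114, 0.1561]
ee_rot: [0.149, 1.566, -0.149]
force: [-0.0, -0.9, 0.4]
gripper_width: -0.0
400 [-0.0126 -0.0071 -0.0008]
jar_a 0.57 [186.5, 359.4]
jar_a 0.52 [240.6, 425.9]
bottle 0.72 [161.2, 282.2]
33.75 [ 0.459  -0.0119  0.1562]
```

View pics/endc.png

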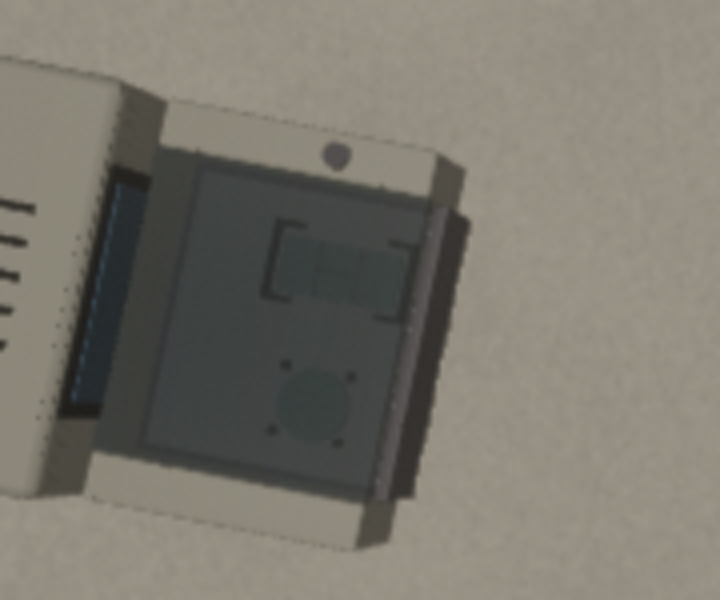

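View pics/ends.png

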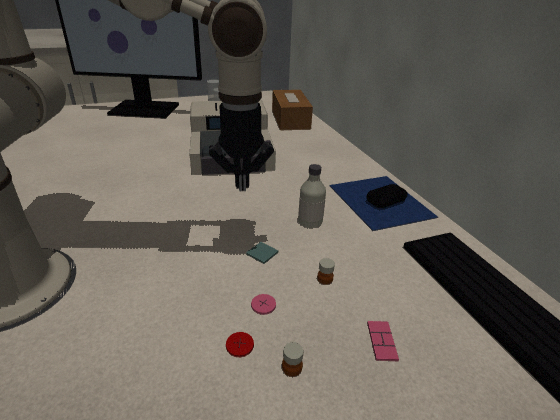

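The tray is home: panel centre about 6 mm ahead of the face (5 mm expected), travel 140 mm, and a hard stop felt. The smoked top shows both plates lying in their bays, and nothing else has moved.

```bash
python3 -c "
from cell import ctrl
print(ctrl.close_job())"
```

```text
the job is handed in; nothing more can be done
None
```

The job is done and handed in at about 34 s. The grey-green counting chamber and focus disc are in their bays, and the tray is pushed home.

- **Tray out:** I hooked the panel from behind and drew it to the outer stop, where it resisted with about 23 N. The camera put the pull at 71 mm.
- **Plates:** I set each one down onto the tray floor, with 3–4 N of contact felt before opening the gripper. A top view before closing showed both centred in their bays.
- **Tray home:** I pushed it in with closed fingers until it stopped moving at 17.6 N.
- **Last checks:** The panel centre sits about 6 mm ahead of the machine's face, against 5 mm expected, which is within camera accuracy. Both plates lie in their bays through the smoked top. The blank, jars, bottle and the pink and red look-alikes look unmoved, and the arm was clear of everything.
- **Not confirmed:** The network didn't detect the square blank in the final top image. I saw it at its original spot in the side image. No other check failed.

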